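# Tip one sample out of a four-bay carrier tray

## Task

Move the tall, narrow metal sample from the carrier tray into the square steel catch pan without the gripper touching any sample: carry the tray by its handle and tip it on that sample's corner, low over the pan, so that it alone slides out gently through the gap in the rim. The other three samples must stay in the tray throughout. Then set the tray flat in front of its dock, slide it fully home under the guides until the sprung side catch clicks in behind its wall, and let go, leaving the other things on the bench alone.

Things in the scene. Friction and masses are not known exactly. Their poses are not given: they have to be found in the camera images.
- tray: Grey carrier tray, loose, 0.3 kg empty, on the bench before the dock. Origin: centre of underside, z up, x, y along sides, alike in every quarter turn but for the handle. Floor 168 x 168 x 4 mm, flange 8 mm beyond the walls (outer faces +-76). Walls and 6 mm dividers up to z = 28 make 2 x 2 bays, centres (+-37.5, +-37.5). Samples begin to slide at 17 to 29 degrees, out by 38, varying per run.
- tray_handle (a point): Grip point on the tray at (0, 0, 77) mm: middle of a black bar 80 mm long along the tray's x, 14 mm wide (y), from z = 66 to 88 mm, on two 8 mm posts at x = +-31 mm. Hold it across its width between the posts; 38 mm are free between the bar and the dividers below.
- tray_gap (a point): The tray's floor corner at (84, 84, 0) mm, one of four alike. At each corner both walls are cut away (a wall spans only the middle 68 mm of its side), so each bay has one gap, on its diagonal, wide enough for any sample. Tipped on one corner, samples in the other bays slide against walls and dividers and stay; tipped towards a side, two bays may empty.
- dock: Fixed aluminium dock. Origin: where the tray's origin lies when home, at bench level; x = the way in. Guides 11 mm high along x from -70 to 84.5 mm, inner faces y = +-87, lips from z = 7 to 11 reaching in to y = +-79 over the tray's flange; mouth at x = -70 flares out 26 degrees for 30 mm. No floor: the tray slides on the bench. End stop 14 mm high at x = 84.5. The tray may go in in any quarter turn.
- catch (a joint): Travel (m) of the dock's sprung side catch: 0 = out, up to 0.008 = pushed aside (to the dock's +y). 2.2 N at 0, 220 N/m. While the tray slides in, the wall on that side pushes it aside (needs a push of 3 to 8 N, more if the tray is pressed on the bench), and it springs back to 0 behind the wall's end in the last 2 mm or so.
- catch_nose (a point): Tip of the catch's steel nose, at (-39, 70.5, 18.5) mm in the dock's frame when out, with a 30 degree ramp towards the mouth; 11 mm high. Its housing stands outside the +y guide, 30 mm high, 40 mm long.
- tall_sample: The sample to tip out: plain metal disc, the tallest and narrowest of the four in the tray, 32 mm diameter, 34 mm high, in any one of the bays. Loose. Origin at the centre of its underside, z along the disc's axis (up while it stands in its bay). About 0.1 kg.
- wide_sample_1: Metal disc that stays in the tray, 41 mm diameter, 24 mm high. Loose. Origin at the centre of its underside, z along the disc's axis (up while it stands in its bay). About 0.1 kg.
- wide_sample_2: Metal disc that stays in the tray, 38 mm diameter, 26 mm high. Loose. Origin at the centre of its underside, z along the disc's axis (up while it stands in its bay). About 0.1 kg.
- wide_sample_3: Metal disc that stays in the tray, 41 mm diameter, 24 mm high. Loose. Origin at the centre of its underside, z along the disc's axis (up while it stands in its bay). About 0.1 kg.
- pan: Square steel catch pan, 190 x 190 mm outside, 3 mm walls, rim up to z = 33 mm, inner floor (dark liner) at z = 5 mm, open above, fixed to the bench; a tall instrument stands left of it beyond y = 0.40 m, a monitor behind beyond x = 0.78 m. Origin at the centre of its underside, x and y along its sides.
- jar: Bystander: white screw-cap tube, 36 mm diameter, 69 mm high, upright. Origin at the centre of its underside.
- screwdriver: Bystander: screwdriver with a red handle, 165 mm long along its y, 22 mm thick, lying. Origin at the centre of its underside.
Not all that is in view belongs to the job. Leave any turquoise look-alike of the wide_sample_1 alone.

How it is judged:
On the way, in this order (a step that is already met when the one before it is completed fails the run):
1. the tray is lifted off the bench (height (world z) of tray above 0.02 m), for 0.1 s.
2. the tray is held tipped by more than 14 degrees over the pan (angle between tray's own z axis and vertical above 0.25 rad and horizontal distance between tray and pan below 0.2 m), for 0.1 s.
3. the tall sample lies in the pan (x of tall_sample in the frame of pan between -0.092 and 0.092 m and y of tall_sample in the frame of pan between -0.092 and 0.092 m and z of tall_sample in the frame of pan between 0 and 0.05 m), for 0.1 s.
At the end, for the whole second after the job is handed in: The tall sample rests inside the pan (origin within its walls, under 50 mm above its underside). The tray, released, rests flat (within 3 degrees) home in the dock: origin within 6 mm of the dock's in x and y, catch sprung out (below 2 mm), the three wide samples in it (all of step 3 and linear speed of tall_sample below 0.03 m/s and x of wide_sample_1 in the frame of tray between -0.076 and 0.076 m and y of wide_sample_1 in the frame of tray between -0.076 and 0.076 m and z of wide_sample_1 in the frame of tray between -0.005 and 0.03 m and x of wide_sample_2 in the frame of tray between -0.076 and 0.076 m and y of wide_sample_2 in the frame of tray between -0.076 and 0.076 m and z of wide_sample_2 in the frame of tray between -0.005 and 0.03 m and x of wide_sample_3 in the frame of tray between -0.076 and 0.076 m and y of wide_sample_3 in the frame of tray between -0.076 and 0.076 m and z of wide_sample_3 in the frame of tray between -0.005 and 0.03 m and angle between tray's own z axis and vertical below 0.05 rad and x of tray in the frame of dock between -0.006 and 0.006 m and y of tray in the frame of dock between -0.006 and 0.006 m and z of tray in the frame of dock between -0.003 and 0.006 m and value of joint catch below 0.002 m and linear speed of tray below 0.02 m/s); the robot touches nothing.
It fails at once if the fingers touch a sample (contact force between the fingers and tall_sample above 0.5 N or contact force between the fingers and wide_sample_1 above 0.5 N or contact force between the fingers and wide_sample_2 above 0.5 N or contact force between the fingers and wide_sample_3 above 0.5 N).
It fails at once if a wide sample leaves the tray (not (x of wide_sample_1 in the frame of tray between -0.08 and 0.08 m and y of wide_sample_1 in the frame of tray between -0.08 and 0.08 m and z of wide_sample_1 in the frame of tray between -0.01 and 0.06 m) or not (x of wide_sample_2 in the frame of tray between -0.08 and 0.08 m and y of wide_sample_2 in the frame of tray between -0.08 and 0.08 m and z of wide_sample_2 in the frame of tray between -0.01 and 0.06 m) or not (x of wide_sample_3 in the frame of tray between -0.08 and 0.08 m and y of wide_sample_3 in the frame of tray between -0.08 and 0.08 m and z of wide_sample_3 in the frame of tray between -0.01 and 0.06 m)).
It fails at once if the tall sample is thrown or dropped from a height (faster than 1.5 m/s) (linear speed of tall_sample above 1.5 m/s).
It fails at once if a bystander is moved more than 30 mm (distance of any of jar, screwdriver from where it was at the start of the episode above 0.03 m).
It also fails if it takes over 67 s, if anything falls off the work surface, if the arm or the gripper's body presses on something with over 40 N, if the wrist force passes 120 N, or if a joint passes its speed limit or range.

## Robot

A 7-joint arm with a two-finger parallel gripper is mounted at the origin on a cart in front of the work surface, level with it; the furniture and walls round the work are solid. World frame = base frame: x ahead of the robot, y to its left, z up, the work surface at z = 0. Lengths are in m, angles in rad, forces in N, time in s.
With the tool pointing down it reaches from about 0.425 to 0.95 m from the base axis. Payload 4.7 kg.
Tool frame: the origin (TCP) lies at the very end of the fingers, on their centre line; the grasp point (between the pads) lies 19 mm behind it (bot.grip_point_offset is the distance from the TCP to the grasp point, in m); x points along the fingers, z is the direction in which the jaws open and shut, and the axes are right-handed (so a half turn about x gives the same grasp; the last joint's range is limited). The gripper opens to 85 mm and grips with 20 to 120 N. Pads are 22 mm wide; open, the fingers measure 114 mm over their backs; the gripper's body (76 mm by 85 mm) begins 54 mm behind the grasp point. The pads swing forward as they close: fully open they stand 13 mm farther back than shut.
Start: joints at [-1.349, 0.469, -0.049, 1.532, 0.024, 1.141, -0.082], TCP at [0.167, 0.654, 0.231] pointing down, gripper open.
Joint ranges: [-2.59, 2.59], [-0.33, 1.99], [-1.39, 1.29], [0.1, 2.45], [-1.04, 4.18], [0.21, 1.99], [-2.66, 2.66]. Speed limits (rad/s): [2.57, 2.57, 3.14, 3.14, 3.14, 3.14, 3.14].

## Interface

Orientations are given as a unit quaternion [x, y, z, w].
In Python, from station import bot gives the robot as it stands.
- The arm moves only by the tool jog_arm, never from a script. Its argument "motion" is a list that holds one entry, the list of rows, each a list of 7 numbers: the opening, from 0 (shut) to 1 (fully open), then the shift along the tool's x, y, z each as a share of 0.04 m, from -1 to 1, then the turn, a rotation vector about the tool's x, y, z each as a share of 0.1 rad, from -1 to 1. In form: [[[gripper, x, y, z, rx, ry, rz], ...]]. A call has 1 to 10 rows; each row shifts and turns the commanded pose from where the row before left it, along the tool's axes as they then stand; what a row does not reach is not made up. A row lasts 1/12 s, in which the tool goes at most 41.7 mm and 7.16 degrees, less where a joint would pass 70% of its speed; a pose out of reach is approached as far as the arm can. A call with a number of a shift or a turn outside -1 to 1 is refused whole. A call with a gripper value outside its range is refused whole. The fingers move at their own pace and stop on an object; "squeeze" is the grip in N (left out, the last holds). Time passes only in rows, so rows that do not move let the fingers close. It gives the time, the measured TCP pose, the force and the opening at its end, in the units of the state.
- bot.read_state(): the state, without advancing time (a new reading comes with each control period).
- bot.get_image(name): name is "scene" or "top" or "wrist"; returns a dict with "pixels" (400x640x3 uint8, blue, green, red), "z_map" (400x640 float32, m along the optical axis (not along the pixel's ray), 0 where there is no reading), "vertical_fov" (degrees; the focal length in pixels is half the picture's height over the tangent of half this angle, whatever the lens; pixels are square), "cx", "cy" (the principal point, pixels), "R" (3x3) and "t" (3): a world point X has camera coordinates R X + t; the wrist camera has in their place "T_tool_cam" (4x4, takes a point from camera to tool coordinates, whose origin is the TCP and whose axes are the tool frame's). Camera axes: x right, y down, z forward; pixel columns grow to the right and rows downward; lengths in m; the calibration is good to about 2 mm. A picture is of the moment at which its call begins: read the wrist's pose just before it.
- bot.job_done(): hands the job in, once; it reports no verdict.
The state is a dict: "t": time; "joints": joint angles; "qd": joint speeds; "joint_efforts": joint torques, N m; "ee_pos": TCP position; "tcp_rot": TCP orientation; "ft_force": force on the tool from outside, world axes, zero at the start; "wrist_torque": the same for the moment, N m; "grip_width": finger opening in m.
Only numpy, scipy, OpenCV 4.12 (cv2) and the standard library are available. Lean on these libraries where they do the work, as an engineer would, in place of code of your own. Each camera call takes 0.05 s, during which the arm holds its last target.

## Working session

There is one attempt and no reset: what is moved stays moved. The work goes in short steps, Python scripts to look and compute and a tool call to move; the robot and the scene stay as the last step left them, time stands still between calls to the robot, and variables do not carry over. Pictures are saved under pics/ and viewed, and the job is handed in when it is done.

Besides the shell and the picture viewer there is one more tool, called after "Emit:" as name(argument=value, ...), one argument or row to a line, values as JSON. jog_arm: Moves the arm, as the interface text tells. Shift numbers are shares of 0.04 m and turn numbers shares of 0.1 rad, none past 1 either way. Its arguments: {"type":"object","properties":{"motion":{"type":"array"},"squeeze":{"type":"number"}},"required":["motion"]}

```bash
ls; mkdir -p pics; python3 - <<'E'
from station import bot
import cv2,numpy as np
print(bot.read_state(), bot.grip_point_offset)
for n in ("scene","top"):
    d=bot.get_image(n); cv2.imwrite(f"pics/{n}0.png",d["pixels"]); np.savez(f"pics/{n}0.npz",**d)
    print(n,d["vertical_fov"],d["cx"],d["cy"],d["R"],d["t"])
E
```

```text
pics
{'t': 0.0, 'joints': array([-1.3489063 ,  0.4694495 , -0.04859931,  1.53371448,  0.0240932 ,
        1.1410096 , -0.08231304]), 'qd': array([ 0.00015998,  0.00055323, -0.00055539,  0.00061507, -0.00017425,
        0.0015399 , -0.00046271]), 'joint_efforts': array([ 6.34923367e-07, -5.10308933e+01, -4.69934300e-02, -2.37714028e+01,
        1.04690058e-02,  7.38279341e-03,  6.47147402e-07]), 'ee_pos': array([0.16735178, 0.65330691, 0.23024731]), 'tcp_rot': array([-0.43399717,  0.55914547,  0.43309531,  0.55806026]), 'ft_force': array([-0.63878914,  0.39443008, -0.11153215]), 'wrist_torque': array([0.00977079, 0.0146347 , 0.01718603]), 'grip_width': 0.08520861074729501} 0.0187
scene 54.64382991127306 312.21594051047185 192.90725917613335 [[ 0.70163232 -0.71249627  0.00782001]
 [-0.49091042 -0.4913215  -0.71945128]
 [ 0.51644849  0.50095135 -0.69449888]] [-0.33613962  0.3101183   0.72903477]
top 48.81930293961288 319.38441440060575 195.3089327538018 [[-8.81197538e-04 -9.99899807e-01 -1.41279903e-02]
 [-9.98198004e-01  1.72719841e-03 -5.99813360e-02]
 [ 5.99997281e-02  1.40496763e-02 -9.98099514e-01]] [0.04533746 0.52166789 1.28021976]
```

View pics/scene0.png

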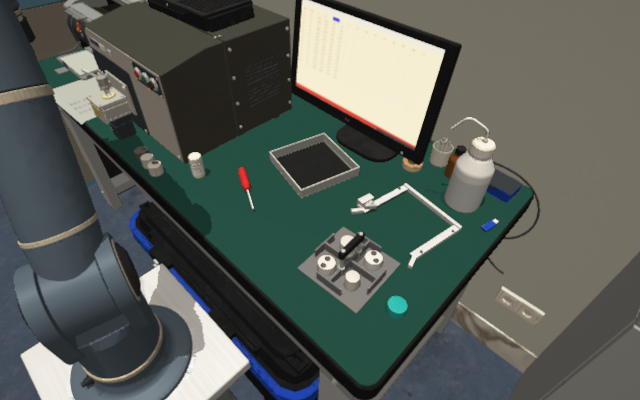

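View pics/top0.png

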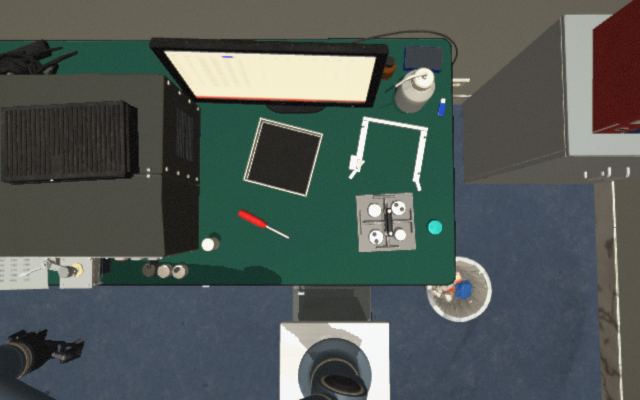

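The scene view shows the tray near (348,268), the dock behind it, the pan at (315,163) and the screwdriver at (247,185). In the top view the tray is at (387,222), the dock mouth opens downward at (390,180), the pan is at (284,157) and the turquoise look-alike at (435,227). I'll zoom in.

```bash
python3 - <<'E'
import cv2,numpy as np
a=cv2.imread("pics/top0.png"); cv2.imwrite("pics/top0z.png",cv2.resize(a[105:265,340:450],None,fx=3.7,fy=3.7,interpolation=cv2.INTER_CUBIC))
a=cv2.imread("pics/scene0.png"); cv2.imwrite("pics/scene0z.png",cv2.resize(a[170:330,280:480],None,fx=3.7,fy=3.7,interpolation=cv2.INTER_CUBIC))
E
```

```text
(no output)
```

View pics/top0z.png

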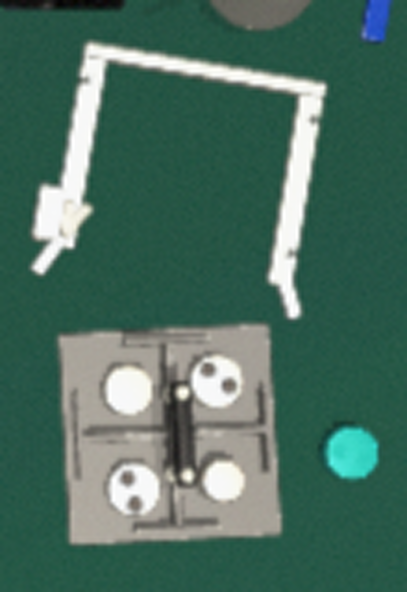

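View pics/scene0z.png

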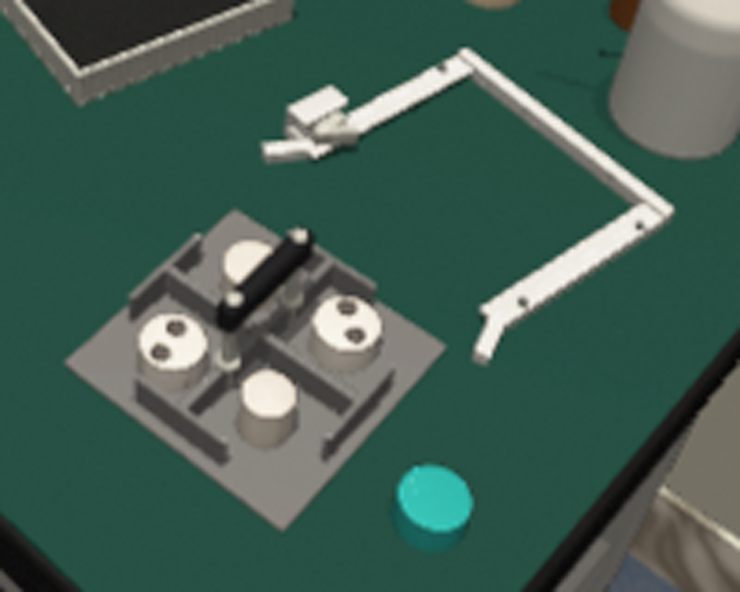

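Plain-topped and tallest is the sample in the tray's bay at lower right in the top view (zoom 222,480), i.e. world -x, -y. The bar runs roughly along world x. Next I'll measure.

```bash
cat > h.py <<'E'
import numpy as np,cv2
from scipy.spatial.transform import Rotation as Rn
def load(n):
    return dict(np.load(f"pics/{n}.npz"))
def f(d): return 200/np.tan(np.radians(float(d["vertical_fov"]))/2)
def ray(d,uv,z):
    uv=np.atleast_2d(uv).astype(float)
    c=np.c_[(uv[:,0]-d["cx"])/f(d),(uv[:,1]-d["cy"])/f(d),np.ones(len(uv))]
    R,t=d["R"],d["t"]; o=-R.T@t; w=c@R
    s=(z-o[2])/w[:,2]; return o+s[:,None]*w
def proj(d,X):
    c=np.atleast_2d(X)@d["R"].T+d["t"]; return c[:,:2]/c[:,2:]*f(d)+[d["cx"],d["cy"]]
def cloud(d):
    z=d["z_map"]; v,u=np.mgrid[:400,:640]
    c=np.stack([(u-d["cx"])/f(d)*z,(v-d["cy"])/f(d)*z,z],-1)
    return (c-d["t"])@d["R"]
E
python3 - <<'E'
from h import *
d=load("top0"); im=d["pixels"]; hsv=cv2.cvtColor(im,cv2.COLOR_BGR2HSV)
P=cloud(d)
print("z_map ok",(d["z_map"]>0).mean(), "bench z",np.median(P[250:270,300:340,2]))
# tray : low saturation region in box
m=np.zeros((400,640),np.uint8); box=(slice(188,260),slice(348,424))
m[box]=((hsv[box][...,1]<70)).astype(np.uint8)*255
m=cv2.morphologyEx(m,cv2.MORPH_CLOSE,np.ones((9,9)))
cs,_=cv2.findContours(m,cv2.RETR_EXTERNAL,cv2.CHAIN_APPROX_NONE); c=max(cs,key=cv2.contourArea)
w=ray(d,c[:,0,:],0.004)[:,:2].astype(np.float32)
r=cv2.minAreaRect(w); print("tray",r, cv2.boxPoints(r).round(4).tolist())
# pan
m[:]=0; box=(slice(110,203),slice(238,330)); m[box]=(~((hsv[box][...,1]>100)&(hsv[box][...,0]>60)&(hsv[box][...,0]<95)&(hsv[box][...,2]>45))).astype(np.uint8)*255
m=cv2.morphologyEx(m,cv2.MORPH_OPEN,np.ones((3,3)))
cs,_=cv2.findContours(m,cv2.RETR_EXTERNAL,cv2.CHAIN_APPROX_NONE); c=max(cs,key=cv2.contourArea)
w=ray(d,c[:,0,:],0.033)[:,:2].astype(np.float32); r=cv2.minAreaRect(w);print("pan",r)
# bright discs & dock
m[:]=0; box=(slice(188,260),slice(348,424)); m[box]=(im[box].min(-1)>170)*255
n,l,s,ce=cv2.connectedComponentsWithStats(m)
for i in range(1,n):
    if s[i,4]>8: print("disc",s[i].tolist(),ce[i].round(1), ray(d,ce[i],0.03)[0].round(4), "z",np.median(P[l==i][:,2]).round(4))
m[:]=0; box=(slice(110,195),slice(342,434)); m[box]=(im[box].min(-1)>150)*255
n,l,s,ce=cv2.connectedComponentsWithStats(m)
for i in range(1,n):
    if s[i,4]>20: print("dock",s[i].tolist(),"z",np.percentile(P[l==i][:,2],[5,50,95]).round(4))
# handle: dark
hz=P[...,2]; mm=(hz>0.07)&(hz<0.1); mm[:188]=0;mm[260:]=0;mm[:,:348]=0;mm[:,424:]=0
r=cv2.minAreaRect(P[mm][:,:2].astype(np.float32)); print("bar",r,np.median(P[mm][:,2]),P[mm].mean(0))
b=(hz>0.02)&(hz<0.05); 
E
```

```text
z_map ok 0.99610546875 bench z 0.0008437063560940857
tray ((0.44386687874794006, -0.1496594250202179), (0.17090103030204773, 0.17062638700008392), 2.844670057296753) [[0.35429999232292175, -0.06870000064373016], [0.3628000020980835, -0.23909999430179596], [0.5333999991416931, -0.2305999994277954], [0.5249999761581421, -0.06019999831914902]]
pan ((0.6348813772201538, 0.15164898335933685), (0.19754573702812195, 0.19839417934417725), 75.22686767578125)
disc [392, 201, 14, 14, 126] [398.2 207.8] [ 0.4842 -0.1839  0.03  ] z 0.0273
disc [369, 204, 12, 13, 129] [374.5 210.1] [ 0.4775 -0.1152  0.03  ] z 0.0293
disc [369, 230, 14, 14, 133] [376.  236.7] [ 0.4009 -0.1188  0.03  ] z 0.0273
disc [395, 230, 11, 11, 96] [400.1 234.6] [ 0.4069 -0.1883  0.03  ] z 0.0374
dock [349, 117, 79, 74, 1024] z [0.006  0.0118 0.0296]
bar ((0.4434208869934082, -0.15026123821735382), (0.07792817056179047, 0.014508756808936596), 2.8929104804992676) 0.08675694322454552 [ 0.44284892 -0.14911187  0.08564777]
```

Tray: centre (0.4435, -0.150), yaw about +2.85°, and the bar measurement agrees. The tall sample is in the (-,-) bay with its top at z = 37 mm. Pan: (0.635, 0.152), yaw about -15°. Next come the dock fit, obstacle extents and the start tool axes.

```bash
python3 - <<'E'
from h import *
d=load("top0"); im=d["pixels"].astype(float).min(-1); P=cloud(d)
# dock edges: subpixel transitions along rows (guides) / cols (stop)
def trans(sig,lo):  # list of half level crossings
    out=[]
    for i in range(len(sig)-1):
        a,b=sig[i],sig[i+1]
        if (a-lo)*(b-lo)<0: out.append((i+(lo-a)/(b-a), b>a))
    return out
L=[];R=[];T=[]
for v in range(126,152):
    t=trans(im[v,350:430],125); t=[(x+350,u) for x,u in t]
    fall=[x for x,u in t if not u and x<380]; rise=[x for x,u in t if u and x>400]
    if fall: L.append((fall[-1],v))
    if rise: R.append((rise[0],v))
for u in range(375,415):
    t=trans(im[110:140,u],125); t=[(x+110,k) for x,k in t]; f_=[x for x,k in t if not k]
    if f_: T.append((u,f_[-1]))
def line(p,z):
    w=ray(d,p,z)[:,:2].astype(np.float32); l=cv2.fitLine(w,cv2.DIST_HUBER,0,.01,.01).ravel()
    n=np.array([-l[1],l[0]]); res=(w-l[2:])@n; return l,res.std()
lL,s1=line(L,.011); lR,s2=line(R,.011); lT,s3=line(T,.014)
for l,s in((lL,s1),(lR,s2),(lT,s3)): print(np.degrees(np.arctan2(l[1],l[0])).round(2),l[2:].round(4),s)
angs=[((np.degrees(np.arctan2(l[1],l[0]))+90+off)%180)-90 for l,off in((lL,0),(lR,0),(lT,90))]
print("yaws",angs); th=np.radians(np.mean(angs[:3])); ex=np.array([np.cos(th),np.sin(th)]); ey=np.array([-ex[1],ex[0]])
yL=lL[2:]@ey; yR=lR[2:]@ey; xT=lT[2:]@ex
print("width lips(158)",yL-yR, "origin",ex*(xT-.0845)+ey*(yL+yR)/2)
# obstacles
for n,b in(("monitor",(35,110,150,390)),("instr",(75,260,100,205)),("pan",(110,203,238,330))):
    Q=P[b[0]:b[1],b[2]:b[3]].reshape(-1,3); Q=Q[Q[:,2]>0.05]
    if len(Q): print(n,Q.min(0).round(3),Q.max(0).round(3))
Q=P[35:110,190:390].reshape(-1,3)
for z in(.05,.1,.15,.2,.3,.4):
    q=Q[abs(Q[:,2]-z)<.02]; print(z,len(q), q[:,0].min().round(3) if len(q) else None)
for n,uv,z in (("jar",(209,244),.069),("sd1",(240,212),.01),("sd2",(288,238),.01),("teal",(435,227),.02)): print(n,ray(d,uv,z)[0].round(3))
from station import bot
s=bot.read_state(); print(Rn.from_quat(s["tcp_rot"]).as_matrix().round(3),s["t"])
ds=load("scene0")
o=np.array([.4435,-.15]);c,s_=np.cos(np.radians(2.85)),np.sin(np.radians(2.85)); RR=np.array([[c,-s_],[s_,c]])
print("scene px of tray corners",proj(ds,np.c_[o+np.array([[84,84],[84,-84],[-84,-84],[-84,84]])/1e3@RR.T,np.full(4,.004)]).round(1).tolist())
E
```

```text
-10.21 [ 0.7005 -0.0944] 0.00032962963
-9.28 [ 0.6793 -0.2484] 0.010747307
79.82 [ 0.7289 -0.1798] 0.0003797808
yaws [np.float32(-10.206078), np.float32(-9.283249), np.float32(-10.182465)]
width lips(158) 0.15535659 origin [ 0.64589095 -0.16368854]
monitor [ 0.444 -0.158  0.05 ] [0.906 0.429 1.31 ]
instr [0.339 0.026 0.05 ] [0.805 0.665 1.31 ]
pan [0.444 0.026 1.31 ] [0.444 0.026 1.31 ]
0.05 67 0.769
0.1 1129 0.754
0.15 1126 0.762
0.2 1243 0.775
0.3 1525 0.787
0.4 2447 0.799
jar [0.382 0.354 0.069]
sd1 [0.473 0.279 0.01 ]
sd2 [0.396 0.137 0.01 ]
teal [ 0.429 -0.292  0.02 ]
[[-0.    -0.969  0.248]
 [-0.002  0.248  0.969]
 [-1.    -0.    -0.002]] 0.1
scene px of tray corners [[342.3, 225.3], [399.9, 262.5], [355.4, 312.5], [296.0, 267.0]]
```

```bash
cat >> h.py <<'E'
M=np.array([[0,1,0],[0,0,-1],[-1,0,0]],float)   # tool axes in tray frame
def tilt(phi,a):   # tray rotation: own (-,-) corner at azimuth phi (deg), tipped by a deg
    yaw=np.radians(phi-225); ax=np.array([-np.sin(np.radians(phi)),np.cos(np.radians(phi)),0])
    return Rn.from_rotvec(ax*np.radians(a))*Rn.from_euler("z",yaw)
def tool_of(Rt): return Rt*Rn.from_matrix(M)
def tray_of(Rtool): return Rtool*Rn.from_matrix(M.T)
def rows(p,R,wps,g):
    """wps: (pos,Rot,nrows) ; prints rows of <=10"""
    out=[];p=np.array(p,float)
    for q,Q,n in wps:
        p0,R0=p.copy(),R; q=np.array(q,float); rv=(R0.inv()*Q).as_rotvec()
        for i in range(1,n+1):
            tp=p0+(q-p0)*i/n; tR=R0*Rn.from_rotvec(rv*i/n)
            s=np.round(R.inv().apply(tp-p)/.04,2); r=np.round((R.inv()*tR).as_rotvec()/.1,2)
            if abs(s).max()>1 or abs(r).max()>1: print("OVER",s,r)
            out.append([g,*s.tolist(),*r.tolist()]); p=p+R.apply(s*.04); R=R*Rn.from_rotvec(r*.1)
    for i in range(0,len(out),10):
        print(str(out[i:i+10]).replace(" ",""))
    return p,R
E
python3 - <<'E'
from h import *
from station import bot
s=bot.read_state(); R=Rn.from_quat(s["tcp_rot"])
T0=tool_of(tilt(270,0)); 
p,Rr=rows(s["ee_pos"],R,[((.30,.36,.26),tool_of(Rn.from_euler("z",np.radians(110))),13),((.45,.20,.28),tool_of(Rn.from_euler("z",np.radians(70))),8),((.60,.20,.25),T0,6),((.63,.223,.16),tool_of(tilt(270,38)),10)],1)
print(p)
d=load("top0");P=cloud(d); Q=P[75:260,100:205].reshape(-1,3); Q=Q[(Q[:,2]>.12)&(Q[:,2]<.8)];print(Q.min(0),Q.max(0))
im=d["pixels"].astype(float).min(-1)
print(im[130:156:5,408:432].astype(int))
E
```

```text
[[1,-0.06,-0.39,-0.48,0.75,-0.0,0.0],[1,-0.05,-0.42,-0.46,0.74,-0.0,0.0],[1,-0.06,-0.45,-0.42,0.75,-0.0,0.0],[1,-0.05,-0.49,-0.38,0.75,-0.0,0.0],[1,-0.06,-0.51,-0.35,0.74,-0.01,0.0],[1,-0.06,-0.54,-0.31,0.75,0.0,0.0],[1,-0.05,-0.56,-0.27,0.75,0.0,0.01],[1,-0.06,-0.57,-0.22,0.74,0.0,-0.0],[1,-0.06,-0.59,-0.18,0.75,-0.0,-0.0],[1,-0.05,-0.61,-0.14,0.75,-0.0,-0.0]]
[[1,-0.06,-0.61,-0.09,0.75,-0.0,-0.0],[1,-0.06,-0.62,-0.05,0.74,-0.0,-0.0],[1,-0.06,-0.62,0.0,0.75,-0.01,0.0],[1,-0.06,-0.63,0.27,0.87,0.0,-0.0],[1,-0.06,-0.6,0.32,0.88,0.0,-0.0],[1,-0.07,-0.58,0.38,0.87,0.0,-0.0],[1,-0.06,-0.54,0.42,0.87,0.0,-0.0],[1,-0.06,-0.49,0.47,0.87,0.0,-0.0],[1,-0.06,-0.46,0.51,0.88,0.0,-0.0],[1,-0.06,-0.41,0.55,0.87,0.0,-0.0]]
[[1,-0.06,-0.36,0.58,0.87,0.0,-0.0],[1,0.12,0.21,0.59,0.73,0.0,-0.0],[1,0.13,0.26,0.57,0.72,0.0,-0.0],[1,0.12,0.29,0.55,0.73,0.0,-0.0],[1,0.13,0.34,0.53,0.73,0.0,-0.0],[1,0.12,0.37,0.5,0.73,0.0,-0.0],[1,0.13,0.41,0.47,0.72,0.0,-0.0],[1,0.22,0.09,0.01,0.0,0.47,0.47],[1,0.23,0.09,0.03,0.0,0.47,0.47],[1,0.23,0.07,0.03,0.0,0.47,0.47]]
[[1,0.23,0.06,0.04,0.0,0.47,0.47],[1,0.24,0.05,0
[... 196 characters left out ...]
 0.22280378 0.16007875]
[0.35532295 0.32332474 0.12005296] [0.80467386 0.54940685 0.38001825]
[[ 40  36  41  40  43  42  46  49  58  73  93 108 135 182 199 197 224 234
  232 178  70  40  35  35]
 [ 37  41  41  37  35  35  39  36  32  39  39  78 168 240 244 243 233 228
  177  70  39  34  36  33]
 [ 42  35  39  34  40  32  37  40  33  38  62 146 240 245 243 245 240 203
   84  32  34  37  37  41]
 [ 34  36  37  39  39  37  39  38  38  53 138 241 246 245 244 242 227  97
   37  32  39  39  39  42]
 [ 31  38  41  41  39  38  39  36  51 134 240 245 243 245 244 234  98  36
   38  37  39  34  35  39]
 [ 33  39  37  35  39  37  37  49 121 229 245 244 245 245 237 105  41  38
   35  41  38  40  36  35]]
```

Emit:
jog_arm(
  motion=[
    [[1, -0.06, -0.39, -0.48, 0.75, 0, 0], [1, -0.05, -0.42, -0.46, 0.74, 0, 0], [1, -0.06, -0.45, -0.42, 0.75, 0, 0], [1, -0.05, -0.49, -0.38, 0.75, 0, 0], [1, -0.06, -0.51, -0.35, 0.74, -0.01, 0], [1, -0.06, -0.54, -0.31, 0.75, 0, 0], [1, -0.05, -0.56, -0.27, 0.75, 0, 0.01], [1, -0.06, -0.57, -0.22, 0.74, 0, 0], [1, -0.06, -0.59, -0.18, 0.75, 0, 0], [1, -0.05, -0.61, -0.14, 0.75, 0, 0]],
  ],
)

```text
t: 0.93
ee_pos: [0.2698, 0.4268, 0.2534]
tcp_rot: [-0.198, 0.679, 0.199, 0.679]
ft_force: [0.2, 1.6, 0.4]
grip_width: 0.0854
```

Emit:
jog_arm(
  motion=[
    [[1, -0.06, -0.61, -0.09, 0.75, 0, 0], [1, -0.06, -0.62, -0.05, 0.74, 0, 0], [1, -0.06, -0.62, 0.0, 0.75, -0.01, 0], [1, -0.06, -0.63, 0.27, 0.87, 0, 0], [1, -0.06, -0.6, 0.32, 0.88, 0, 0], [1, -0.07, -0.58, 0.38, 0.87, 0, 0], [1, -0.06, -0.54, 0.42, 0.87, 0, 0], [1, -0.06, -0.49, 0.47, 0.87, 0, 0], [1, -0.06, -0.46, 0.51, 0.88, 0, 0], [1, -0.06, -0.41, 0.55, 0.87, 0, 0]],
  ],
)

```text
t: 1.77
ee_pos: [0.4318, 0.2192, 0.2776]
tcp_rot: [0.095, 0.701, -0.093, 0.701]
ft_force: [0.0, 1.1, -0.1]
grip_width: 0.0852
```

Emit:
jog_arm(
  motion=[
    [[1, -0.06, -0.36, 0.58, 0.87, 0, 0], [1, 0.12, 0.21, 0.59, 0.73, 0, 0], [1, 0.13, 0.26, 0.57, 0.72, 0, 0], [1, 0.12, 0.29, 0.55, 0.73, 0, 0], [1, 0.13, 0.34, 0.53, 0.73, 0, 0], [1, 0.12, 0.37, 0.5, 0.73, 0, 0], [1, 0.13, 0.41, 0.47, 0.72, 0, 0], [1, 0.22, 0.09, 0.01, 0, 0.47, 0.47], [1, 0.23, 0.09, 0.03, 0, 0.47, 0.47], [1, 0.23, 0.07, 0.03, 0, 0.47, 0.47]],
  ],
)

```text
t: 2.6
ee_pos: [0.6095, 0.2079, 0.2223]
tcp_rot: [0.335, 0.677, -0.202, 0.623]
ft_force: [0.2, -0.6, -0.6]
grip_width: 0.0855
```

Emit:
jog_arm(
  motion=[
    [[1, 0.23, 0.06, 0.04, 0, 0.47, 0.47], [1, 0.24, 0.05, 0.06, 0, 0.47, 0.46], [1, 0.23, 0.04, 0.07, 0, 0.46, 0.47], [1, 0.23, 0.03, 0.07, 0, 0.47, 0.47], [1, 0.22, 0.02, 0.09, 0, 0.47, 0.47], [1, 0.23, 0.01, 0.1, 0, 0.47, 0.47], [1, 0.21, -0.01, 0.11, 0, 0.47, 0.47], [1, 0, 0, 0, 0, 0, 0], [1, 0, 0, 0, 0, 0, 0]],
  ],
)

```text
t: 3.35
ee_pos: [0.6297, 0.2223, 0.1591]
tcp_rot: [0.469, 0.706, -0.044, 0.529]
ft_force: [-0.3, 0.9, 0.5]
grip_width: 0.0855
```

```bash
python3 - <<'E'
from h import *
from station import bot
s=bot.read_state(); R=Rn.from_quat(s["tcp_rot"])
print(s["t"],s["ee_pos"],s["joints"].round(3)); Rt=tray_of(R); print(Rt.as_matrix().round(3)); print("err deg",np.degrees((tool_of(tilt(270,38)).inv()*R).as_rotvec()))
E
```

```text
3.35 [0.6296995  0.22225528 0.15906969] [-0.299  0.546  0.248  1.781 -0.973  1.031 -0.263]
[[ 0.709 -0.705  0.001]
 [ 0.556  0.558 -0.616]
 [ 0.434  0.437  0.788]]
err deg [ 0.15299926  0.04593771 -0.0299975 ]
```

The tipped pose over the pan is reachable, with j5 at -0.97 (limit -1.04). Next: refine the dock fit, check clearance to the monitor and plan the way to the tray.

```bash
python3 - <<'E'
from h import *
d=load("top0"); im=d["pixels"].astype(float).min(-1);P=cloud(d)
L=[];R=[];T=[]
for v in range(134,158):
    row=im[v]
    k=max(i for i in range(352,380) if row[i]>=135 and row[i+1]<135); L.append((k+(row[k]-135)/(row[k]-row[k+1]),v))
    k=min(i for i in range(405,430) if row[i]<135 and row[i+1]>=135); R.append((k+(135-row[k])/(row[k+1]-row[k]),v))
for u in range(375,415):
    c=im[:,u]; k=max(i for i in range(112,138) if c[i]>=135 and c[i+1]<135); T.append((u,k+(c[k]-135)/(c[k]-c[k+1])))
def line(p,z):
    w=ray(d,np.array(p)+0.0,z)[:,:2].astype(np.float32); l=cv2.fitLine(w,cv2.DIST_HUBER,0,.01,.01).ravel()
    a=np.degrees(np.arctan2(l[1],l[0])); print(a,((w-l[2:])@np.array([-l[1],l[0]])).std(),l[2:]); return l
lL,lR,lT=line(L,.011),line(R,.011),line(T,.014)
th=np.radians(-10.15); ex=np.array([np.cos(th),np.sin(th)]); ey=np.array([-ex[1],ex[0]])
yL=lL[2:]@ey; yR=lR[2:]@ey; xT=lT[2:]@ex
print("width",yL-yR,"origin",ex*(xT-.0845)+ey*(yL+yR)/2)
Q=P[35:125,200:330].reshape(-1,3);Q=Q[(Q[:,2]>.03)&(Q[:,2]<.4)&(Q[:,1]>.1)&(Q[:,1]<.35)]
for z in(.05,.1,.15,.2,.3):
    q=Q[abs(Q[:,2]-z)<.03]; print(z,len(q),q[:,0].min() if len(q) else 0)
from station import bot
s=bot.read_state(); R0=Rn.from_quat(s["tcp_rot"]); G=tool_of(Rn.from_euler("z",np.radians(2.85)))
rows(s["ee_pos"],R0,[((.60,.14,.24),tool_of(tilt(265,0)),10),((.4435,-.15,.19),G,9),((.4435,-.15,.16),G,1)],1)
E
```

```text
-10.013035 0.00032821135 [ 0.66934055 -0.08849119]
-10.483143 0.0002764218 [ 0.6667146  -0.24662834]
79.79767 0.00039352762 [ 0.72944605 -0.17835814]
width 0.15612503325089916 origin [ 0.64623428 -0.16365816]
0.05 41 0.7301738853177794
0.1 662 0.7706353073465841
0.15 844 0.7772224373601476
0.2 949 0.7821599016045152
0.3 1126 0.7955238308850444
[[1,-0.29,-0.08,-0.03,0.08,-0.49,-0.45],[1,-0.28,-0.09,-0.01,0.08,-0.49,-0.44],[1,-0.28,-0.11,0.01,0.09,-0.49,-0.45],[1,-0.27,-0.11,0.01,0.08,-0.49,-0.45],[1,-0.27,-0.13,0.04,0.08,-0.49,-0.44],[1,-0.26,-0.14,0.04,0.08,-0.49,-0.45],[1,-0.25,-0.15,0.06,0.08,-0.49,-0.45],[1,-0.24,-0.16,0.07,0.08,-0.49,-0.45],[1,-0.22,-0.18,0.09,0.09,-0.49,-0.44],[1,-0.22,-0.18,0.1,0.08,-0.49,-0.45]]
[[1,0.14,-0.85,0.34,0.72,-0.0,0.0],[1,0.14,-0.82,0.4,0.72,-0.0,0.0],[1,0.14,-0.8,0.45,0.72,-0.0,0.0],[1,0.13,-0.76,0.51,0.72,-0.0,0.0],[1,0.14,-0.72,0.57,0.72,-0.0,0.0],[1,0.14,-0.67,0.61,0.72,-0.0,0.0],[1,0.14,-0.63,0.67,0.72,-0.0,0.0],[1,0.14,-0.58,0.7,0.72,-0.0,0.0],[1,0.14,-0.53,0.75,0.72,-0.0,0.0],[1,0.75,-0.0,-0.0,0.0,-0.0,0.0]]
```

Emit:
jog_arm(
  motion=[
    [[1, -0.29, -0.08, -0.03, 0.08, -0.49, -0.45], [1, -0.28, -0.09, -0.01, 0.08, -0.49, -0.44], [1, -0.28, -0.11, 0.01, 0.09, -0.49, -0.45], [1, -0.27, -0.11, 0.01, 0.08, -0.49, -0.45], [1, -0.27, -0.13, 0.04, 0.08, -0.49, -0.44], [1, -0.26, -0.14, 0.04, 0.08, -0.49, -0.45], [1, -0.25, -0.15, 0.06, 0.08, -0.49, -0.45], [1, -0.24, -0.16, 0.07, 0.08, -0.49, -0.45], [1, -0.22, -0.18, 0.09, 0.09, -0.49, -0.44], [1, -0.22, -0.18, 0.1, 0.08, -0.49, -0.45]],
  ],
)

```text
t: 4.18
ee_pos: [0.6004, 0.1419, 0.2437]
tcp_rot: [0.299, 0.639, -0.297, 0.643]
ft_force: [0.8, 0.6, -0.2]
grip_width: 0.0854
```

Emit:
jog_arm(
  motion=[
    [[1, 0.14, -0.85, 0.34, 0.72, 0, 0], [1, 0.14, -0.82, 0.4, 0.72, 0, 0], [1, 0.14, -0.8, 0.45, 0.72, 0, 0], [1, 0.13, -0.76, 0.51, 0.72, 0, 0], [1, 0.14, -0.72, 0.57, 0.72, 0, 0], [1, 0.14, -0.67, 0.61, 0.72, 0, 0], [1, 0.14, -0.63, 0.67, 0.72, 0, 0], [1, 0.14, -0.58, 0.7, 0.72, 0, 0], [1, 0.14, -0.53, 0.75, 0.72, 0, 0], [1, 0.75, 0, 0, 0, 0, 0]],
  ],
)

```text
t: 5.02
ee_pos: [0.4453, -0.1557, 0.1647]
tcp_rot: [0.493, 0.506, -0.486, 0.514]
ft_force: [1.4, 0.4, 0.3]
grip_width: 0.0853
```

Emit:
jog_arm(
  motion=[
    [[1, 0, 0, 0, 0, 0, 0], [1, 0, 0, 0, 0, 0, 0]],
  ],
)

```text
t: 5.18
ee_pos: [0.4449, -0.1483, 0.1604]
tcp_rot: [0.488, 0.513, -0.485, 0.513]
ft_force: [1.3, 0.1, 0.8]
grip_width: 0.0853
```

```bash
python3 - <<'E'
from h import *
from station import bot
s=bot.read_state(); R0=Rn.from_quat(s["tcp_rot"]); print(s["t"],s["ee_pos"],np.degrees(tray_of(R0).as_euler("ZYX")),s["joints"].round(2))
d=bot.get_image("wrist"); cv2.imwrite("pics/w1.png",d["pixels"]); np.savez("pics/w1.npz",**d,pos=s["ee_pos"],q=s["tcp_rot"]); print(d["T_tool_cam"],d["vertical_fov"])
E
```

```text
5.1833 [ 0.4448946  -0.14827383  0.16043549] [ 3.03387326 -0.14021242  0.12186246] [-0.45  0.27  0.81  2.12 -0.27  0.85 -0.99]
[[-1.38751639e-04 -3.21627072e-01  9.46866415e-01 -1.43142367e-01]
 [-4.22662598e-04 -9.46866320e-01 -3.21627102e-01  8.39665283e-02]
 [ 9.99999901e-01 -4.44831307e-04 -4.56048014e-06  1.43969771e-04]
 [ 0.00000000e+00  0.00000000e+00  0.00000000e+00  1.00000000e+00]] 68.85665391800556
```

View pics/w1.png

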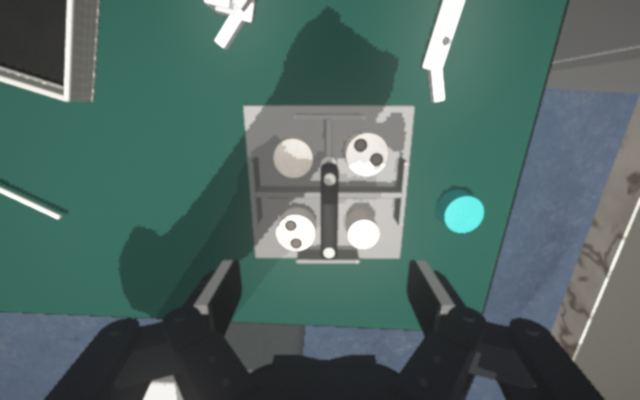

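The wrist view shows the bar from (329,180) to (329,253), the tall sample at (363,233) and the turquoise look-alike at (463,213). I'll cross-check the bar and plan the descent.

```bash
python3 - <<'E'
from h import *
d=load("w1"); T=d["T_tool_cam"]; Rw=Rn.from_quat(d["q"]).as_matrix()
Rcw=Rw@T[:3,:3]; c=Rw@T[:3,3]+d["pos"]; e={**d,"R":Rcw.T,"t":-Rcw.T@c}
g=d["pixels"].astype(float).min(-1); b=[]
for v0 in (180,253):
    w=g[v0-7:v0+8,320:340]; m=(w>120); ys,xs=np.nonzero(m); uv=(xs.mean()+320,ys.mean()+v0-7); X=ray(e,uv,.089)[0]; print(uv,X.round(4)); b.append(X)
print("mid",(b[0]+b[1])/2,"yaw",np.degrees(np.arctan2(*(b[0]-b[1])[[1,0]])),"len(62)",np.linalg.norm(b[0]-b[1]))
s=dict(pos=d["pos"],q=d["q"]); G=tool_of(Rn.from_euler("z",np.radians(2.85)))
rows(d["pos"],Rn.from_quat(d["q"]),[((.4435,-.150,.058),G,6)],0.8)
E
```

```text
(np.float64(329.6766917293233), np.float64(178.42105263157896)) [ 0.476 -0.151  0.089]
(np.float64(329.1360946745562), np.float64(254.03550295857985)) [ 0.412  -0.1543  0.089 ]
mid [ 0.44398141 -0.15266411  0.089     ] yaw 2.9735364894766656 len(62) 0.0640336704235997
[[0.8,0.43,-0.01,0.01,0.01,-0.0,-0.0],[0.8,0.42,-0.0,0.01,0.0,-0.01,-0.01],[0.8,0.43,-0.01,0.0,0.01,-0.0,-0.0],[0.8,0.43,-0.01,0.01,0.0,-0.0,-0.01],[0.8,0.42,-0.0,0.01,0.01,-0.01,-0.0],[0.8,0.43,-0.01,0.0,0.0,-0.0,-0.0]]
```

Emit:
jog_arm(
  motion=[
    [[0.8, 0.43, -0.01, 0.01, 0.01, 0, 0], [0.8, 0.42, 0, 0.02, 0, -0.01, -0.01], [0.8, 0.43, -0.01, 0.01, 0.01, 0, 0], [0.8, 0.43, -0.01, 0.01, 0, 0, -0.01], [0.8, 0.42, 0, 0.02, 0.01, -0.01, 0], [0.8, 0.43, -0.01, 0.01, 0, 0, 0], [0.8, 0, 0, 0, 0, 0, 0], [0.8, 0, 0, 0, 0, 0, 0]],
  ],
)

```text
t: 5.9
ee_pos: [0.4448, -0.1514, 0.0584]
tcp_rot: [0.487, 0.512, -0.487, 0.513]
ft_force: [-0.1, 0.3, 0.5]
grip_width: 0.0683
```

```bash
python3 - <<'E'
from h import *
from station import bot
s=bot.read_state(); R0=Rn.from_quat(s["tcp_rot"]); print(s["t"],s["ee_pos"],np.degrees(tray_of(R0).as_euler("ZYX")))
E
```

```text
5.9 [ 0.44480565 -0.15144306  0.05840054] [ 2.94345469e+00 -1.01316495e-01 -1.97273600e-03]
```

Emit:
jog_arm(
  motion=[
    [[0, 0, 0, 0, 0, 0, 0], [0, 0, 0, 0, 0, 0, 0], [0, 0, 0, 0, 0, 0, 0], [0, 0, 0, 0, 0, 0, 0], [0, 0, 0, 0, 0, 0, 0], [0, 0, 0, 0, 0, 0, 0], [0, 0, 0, 0, 0, 0, 0], [0, 0, 0, 0, 0, 0, 0]],
  ],
  squeeze=90,
)

```text
t: 6.57
ee_pos: [0.444, -0.1522, 0.0585]
tcp_rot: [0.488, 0.512, -0.487, 0.512]
ft_force: [-1.5, 2.4, 7.3]
grip_width: 0.0127
```

```bash
python3 - <<'E'
from h import *
from station import bot
s=bot.read_state(); R0=Rn.from_quat(s["tcp_rot"]); print(s["t"],s["ee_pos"],s["grip_width"],s["ft_force"],np.degrees(tray_of(R0).as_euler("ZYX")))
# tray pose in tool frame: assume tray centre (.4440,-.151,0) level
G0=R0
def tcp(C,phi,a):
    Rt=tilt(phi,a); O=np.array(C)-Rt.apply([-.084,-.084,0]); return O+Rt.apply([.0005,0,s["ee_pos"][2]]),tool_of(Rt)
up=s["ee_pos"]+[0,0,.1]
w=[(s["ee_pos"]+[0,0,.02],R0,3),(up,R0,5)]
p,q=tcp((.62,.165,.10),270,0); w+=[((up+p)/2,R0*Rn.from_rotvec((R0.inv()*q).as_rotvec()/2),12),(p,q,14)]
p,q=tcp((.62,.165,.055),270,0); w+=[(p,q,3)]
print(p)
rows(s["ee_pos"],R0,w,0)
E
```

```text
6.5667 [ 0.44400572 -0.15217771  0.05850259] 0.012683906312480571 [-1.51926033  2.39921652  7.30838607] [ 2.81234464 -0.11736156  0.0417907 ]
[0.62035355 0.28414749 0.11350259]
[[0,-0.17,0.0,-0.0,0.0,0.0,0.0],[0,-0.16,0.0,-0.0,0.0,0.0,0.0],[0,-0.17,0.0,-0.0,0.0,0.0,0.0],[0,-0.4,0.0,-0.0,0.0,0.0,0.0],[0,-0.4,0.0,-0.0,0.0,0.0,0.0],[0,-0.4,0.0,-0.0,0.0,0.0,0.0],[0,-0.4,0.0,-0.0,0.0,0.0,0.0],[0,-0.4,0.01,-0.0,0.0,0.0,0.0],[0,0.0,0.21,-0.45,-0.31,0.0,-0.0],[0,0.0,0.21,-0.43,-0.3,0.0,-0.0]]
[[0,0.0,0.24,-0.44,-0.31,0.0,-0.0],[0,0.0,0.24,-0.42,-0.31,0.0,-0.0],[0,0.0,0.26,-0.42,-0.3,0.0,-0.0],[0,0.0,0.27,-0.4,-0.31,0.0,-0.01],[0,0.0,0.28,-0.4,-0.31,0.0,0.0],[0,0.01,0.3,-0.4,-0.3,0.0,0.0],[0,-0.0,0.31,-0.38,-0.31,0.0,0.0],[0,-0.0,0.32,-0.37,-0.31,0.0,0.0],[0,-0.0,0.33,-0.36,-0.3,0.0,-0.0],[0,-0.0,0.34,-0.35,-0.31,0.0,-0.0]]
[[0,0.0,0.3,-0.29,-0.26,0.0,-0.0],[0,0.0,0.31,-0.29,-0.27,0.0,-0.0],[0,0.0,0.32,-0.27,-0.26,0.0,-0.0],[0,0.0,0.32,-0.27,-0.26,0.0,-0.0],[0,0.0,0.33,-0.26,-0.27,0.0,-0.0],[0,0.0,0.34,-0.25,-0.26,0.0,-0.01],[0,0.0,0.34,-0.24,-0.26,0.0,0.0],[0,0.0,0.35,-0.24,-0.26,0.0,0.0],[0,0.0,0.36,-0.22,-0.27,0.0,0.0],[0,0.0,0.36,-0.21,-0.26,0.0,0.0]]
[[0,0.0,0.37,-0.21,-0.26,0.0,0.0],[0,0.0,0.37,-0.19,-0.27,0.0,-0.0],[0,0.0,0.38,-0.19,-0.26,0.0,-0.0],[0,0.0,0.38,-0.17,-0.26,0.0,-0.0],[0,0.38,0.0,-0.0,-0.0,0.0,-0.0],[0,0.37,0.0,-0.0,-0.0,0.0,-0.0],[0,0.38,0.0,-0.0,-0.0,0.0,-0.0]]
```

Level over the pan, the far corner would reach y = 0.40, too near the instrument. I'm shifting the tipping point to y = 0.145 and softening the starts.

```bash
cat >> h.py <<'E'
def tcp(C,phi,a,hz=.0585):
    Rt=tilt(phi,a); O=np.array(C)-Rt.apply([-.084,-.084,0]); return O+Rt.apply([0,0,hz]),tool_of(Rt)
E
python3 - <<'E'
from h import *
from station import bot
s=bot.read_state(); R0=Rn.from_quat(s["tcp_rot"])
up=s["ee_pos"]+[0,0,.1]
p,q=tcp((.62,.145,.10),270,0); rv=(R0.inv()*q).as_rotvec()
w=[(s["ee_pos"]+[0,0,.01],R0,2),(s["ee_pos"]+[0,0,.09],R0,5),(up,R0,1)]
for f,n in((.015,1),(.05,1),(.95,22),(.985,1),(1,1)): w.append((up+(p-up)*f,R0*Rn.from_rotvec(rv*f),n))
p,q=tcp((.62,.145,.05),270,0); w+=[(p,q,4)]
rows(s["ee_pos"],R0,w,0)
E
```

```text
[[0,-0.12,0.0,-0.0,0.0,0.0,0.0],[0,-0.13,0.0,-0.0,0.0,0.0,0.0],[0,-0.4,0.0,-0.0,0.0,0.0,0.0],[0,-0.4,0.0,-0.0,0.0,0.0,0.0],[0,-0.4,0.0,-0.0,0.0,0.0,0.0],[0,-0.4,0.0,-0.0,0.0,0.0,0.0],[0,-0.4,0.0,-0.0,0.0,0.0,0.0],[0,-0.25,0.01,-0.0,0.0,0.0,0.0],[0,0.0,0.07,-0.15,-0.11,0.0,-0.0],[0,0.0,0.17,-0.36,-0.26,0.0,-0.0]]
[[0,0.0,0.22,-0.41,-0.3,0.0,-0.0],[0,0.0,0.22,-0.4,-0.3,0.0,-0.0],[0,0.0,0.24,-0.39,-0.3,0.0,-0.0],[0,0.0,0.26,-0.39,-0.3,0.0,-0.0],[0,0.0,0.26,-0.38,-0.31,0.0,-0.0],[0,0.0,0.28,-0.37,-0.3,0.0,-0.01],[0,0.01,0.28,-0.37,-0.3,0.0,0.0],[0,-0.0,0.3,-0.35,-0.3,0.0,0.0],[0,-0.0,0.31,-0.34,-0.3,0.0,0.0],[0,-0.0,0.31,-0.34,-0.3,0.0,0.0]]
[[0,-0.0,0.33,-0.33,-0.3,0.0,-0.0],[0,-0.0,0.34,-0.31,-0.3,0.0,-0.0],[0,-0.0,0.34,-0.31,-0.3,0.0,-0.0],[0,-0.0,0.36,-0.29,-0.31,0.0,-0.0],[0,-0.0,0.36,-0.29,-0.3,0.0,-0.0],[0,-0.0,0.38,-0.27,-0.3,0.0,-0.01],[0,-0.0,0.38,-0.26,-0.3,0.0,0.0],[0,-0.0,0.39,-0.25,-0.3,0.0,0.0],[0,-0.0,0.39,-0.24,-0.3,0.0,0.0],[0,-0.0,0.4,-0.23,-0.3,0.0,0.0]]
[[0,-0.0,0.41,-0.21,-0.3,0.0,0.0],[0,-0.0,0.42,-0.2,-0.3,0.0,-0.0],[0,-0.0,0.36,-0.16,-0.26,0.0,-0.0],[0,-0.0,0.16,-0.07,-0.11,0.0,-0.0],[0,0.31,-0.0,0.0,-0.0,0.0,-0.0],[0,0.31,-0.0,0.0,-0.0,0.0,-0.0],[0,0.32,-0.0,0.0,-0.0,0.0,-0.0],[0,0.31,-0.0,0.0,-0.0,0.0,-0.0]]
```

Emit:
jog_arm(
  motion=[
    [[0, -0.12, 0, 0, 0, 0, 0], [0, -0.13, 0, 0, 0, 0, 0], [0, -0.4, 0, 0, 0, 0, 0], [0, -0.4, 0, 0, 0, 0, 0], [0, -0.4, 0, 0, 0, 0, 0], [0, -0.4, 0, 0, 0, 0, 0], [0, -0.4, 0, 0, 0, 0, 0], [0, -0.25, 0.01, 0, 0, 0, 0]],
  ],
)

```text
t: 7.23
ee_pos: [0.4433, -0.1523, 0.1586]
tcp_rot: [0.488, 0.512, -0.487, 0.512]
ft_force: [0.8, -0.2, -6.8]
grip_width: 0.0133
```

```bash
python3 - <<'E'
from h import *
from station import bot
s=bot.read_state(); R0=Rn.from_quat(s["tcp_rot"]); print(s["t"],s["ee_pos"],s["grip_width"],s["ft_force"],s["wrist_torque"],np.degrees(tray_of(R0).as_euler("ZYX")))
d=bot.get_image("scene"); cv2.imwrite("pics/s2.png",cv2.resize(d["pixels"][130:360,200:480],None,fx=2.5,fy=2.5))
E
```

```text
7.2333 [ 0.44330608 -0.15234595  0.15862941] 0.013262058021926698 [ 0.83646446 -0.16518806 -6.84011627] [-0.0228288  -0.02769884 -0.07004718] [ 2.77677779 -0.06125737  0.01072612]
```

View pics/s2.png

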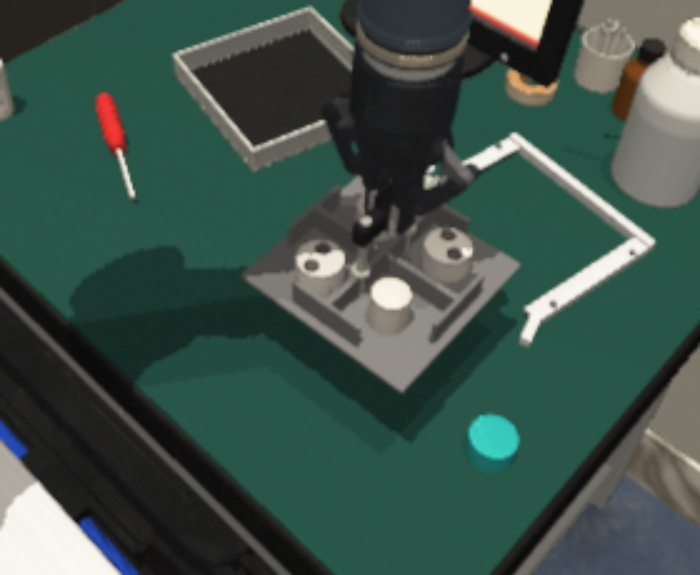

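The tray is lifted level (6.8 N, centred in the view at (385,280)) and all four samples are in place. Carrying it to the pan now.

Emit:
jog_arm(
  motion=[
    [[0, 0, 0.07, -0.15, -0.11, 0, 0], [0, 0, 0.17, -0.36, -0.26, 0, 0], [0, 0, 0.22, -0.41, -0.3, 0, 0], [0, 0, 0.22, -0.4, -0.3, 0, 0], [0, 0, 0.24, -0.39, -0.3, 0, 0], [0, 0, 0.26, -0.39, -0.3, 0, 0], [0, 0, 0.26, -0.38, -0.31, 0, 0], [0, 0, 0.28, -0.37, -0.3, 0, -0.01], [0, 0.01, 0.28, -0.37, -0.3, 0, 0], [0, 0, 0.3, -0.35, -0.3, 0, 0]],
  ],
)

```text
t: 8.12
ee_pos: [0.5105, 0.0068, 0.1571]
tcp_rot: [0.411, 0.575, -0.411, 0.575]
ft_force: [-0.4, -0.0, -6.4]
grip_width: 0.0129
```

Emit:
jog_arm(
  motion=[
    [[0, 0, 0.31, -0.34, -0.3, 0, 0], [0, 0, 0.31, -0.34, -0.3, 0, 0], [0, 0, 0.33, -0.33, -0.3, 0, 0], [0, 0, 0.34, -0.31, -0.3, 0, 0], [0, 0, 0.34, -0.31, -0.3, 0, 0], [0, 0, 0.36, -0.29, -0.31, 0, 0], [0, 0, 0.36, -0.29, -0.3, 0, 0], [0, 0, 0.38, -0.27, -0.3, 0, -0.01], [0, 0, 0.38, -0.26, -0.3, 0, 0], [0, 0, 0.39, -0.25, -0.3, 0, 0]],
  ],
)

```text
t: 8.95
ee_pos: [0.5827, 0.1767, 0.157]
tcp_rot: [0.32, 0.631, -0.321, 0.63]
ft_force: [-1.0, -0.2, -7.2]
grip_width: 0.0124
```

Emit:
jog_arm(
  motion=[
    [[0, 0, 0.39, -0.24, -0.3, 0, 0], [0, 0, 0.4, -0.23, -0.3, 0, 0], [0, 0, 0.41, -0.21, -0.3, 0, 0], [0, 0, 0.42, -0.2, -0.3, 0, 0], [0, 0, 0.36, -0.16, -0.26, 0, 0], [0, 0, 0.16, -0.07, -0.11, 0, 0], [0, 0, 0, 0, 0, 0, 0], [0, 0, 0, 0, 0, 0, 0]],
  ],
)

```text
t: 9.62
ee_pos: [0.6194, 0.2635, 0.1565]
tcp_rot: [0.27, 0.654, -0.272, 0.653]
ft_force: [0.3, -0.2, -6.6]
grip_width: 0.0129
```

```bash
python3 - <<'E'
from h import *
from station import bot
s=bot.read_state(); R0=Rn.from_quat(s["tcp_rot"]); print(s["t"],s["ee_pos"],s["grip_width"],s["ft_force"],s["joints"].round(2),np.degrees(tray_of(R0).as_euler("ZYX")))
C=np.array(s["ee_pos"])+tray_of(R0).apply([-.084,-.084,-.0585]);print("corner",C)
p,q=tcp((.62,.145,.05),270,0); w=[(p,q,4)]
for i,a in enumerate(np.arange(2,15,2)): 
    p,q=tcp((.62,.145,.05-.015*(a/14)),270,a); w.append((p,q,1))
p,R=rows(s["ee_pos"],R0,w,0)
print('--')
w=[]
for a in np.arange(15.5,40,1.5):
    P,q=tcp((.62,.145,max(.035-.01*(a-14)/12,.025)),270,a); w.append((P,q,1))
rows(p,R,w,0)
d=bot.get_image("top"); cv2.imwrite("pics/t3.png",cv2.resize(d["pixels"][80:260,200:440],None,fx=3,fy=3))
E
```

```text
9.6167 [0.61939089 0.26351796 0.15650799] 0.012886101954534778 [ 0.34067703 -0.24395775 -6.59491293] [-0.8   0.57  0.49  1.64 -0.3   1.02 -1.  ] [4.49876254e+01 1.82940505e-01 1.71977300e-03]
corner [0.61923218 0.14459352 0.09827397]
[[0,0.3,0.0,0.0,-0.0,-0.0,0.01],[0,0.3,0.01,0.0,-0.0,-0.0,0.01],[0,0.3,0.0,0.0,-0.0,-0.0,0.0],[0,0.3,0.01,0.01,-0.0,-0.0,0.01],[0,-0.05,-0.04,0.03,-0.0,0.25,0.25],[0,-0.05,-0.04,0.04,-0.0,0.24,0.25],[0,-0.05,-0.04,0.04,-0.0,0.25,0.24],[0,-0.05,-0.04,0.04,-0.0,0.25,0.25],[0,-0.05,-0.04,0.05,-0.0,0.24,0.25],[0,-0.05,-0.05,0.04,-0.0,0.25,0.24]]
[[0,-0.05,-0.04,0.05,-0.0,0.25,0.25]]
--
[[0,-0.04,-0.03,0.03,-0.0,0.18,0.18],[0,-0.05,-0.04,0.03,-0.0,0.19,0.19],[0,-0.05,-0.03,0.04,-0.0,0.18,0.18],[0,-0.05,-0.04,0.03,-0.0,0.19,0.19],[0,-0.04,-0.03,0.04,-0.0,0.18,0.18],[0,-0.05,-0.04,0.03,-0.0,0.19,0.19],[0,-0.05,-0.04,0.04,-0.0,0.18,0.18],[0,-0.05,-0.03,0.04,-0.0,0.19,0.19],[0,-0.08,-0.03,0.02,-0.0,0.18,0.19],[0,-0.07,-0.03,0.03,-0.0,0.19,0.18]]
[[0,-0.08,-0.03,0.03,-0.0,0.18,0.19],[0,-0.08,-0.02,0.03,-0.0,0.19,0.18],[0,-0.08,-0.03,0.03,-0.0,0.18,0.19],[0,-0.07,-0.03,0.02,-0.0,0.19,0.18],[0,-0.08,-0.03,0.03,-0.0,0.19,0.19],[0,-0.08,-0.02,0.03,-0.0,0.18,0.18],[0,-0.07,-0.03,0.03,-0.0,0.19,0.19]]
```

View pics/t3.png

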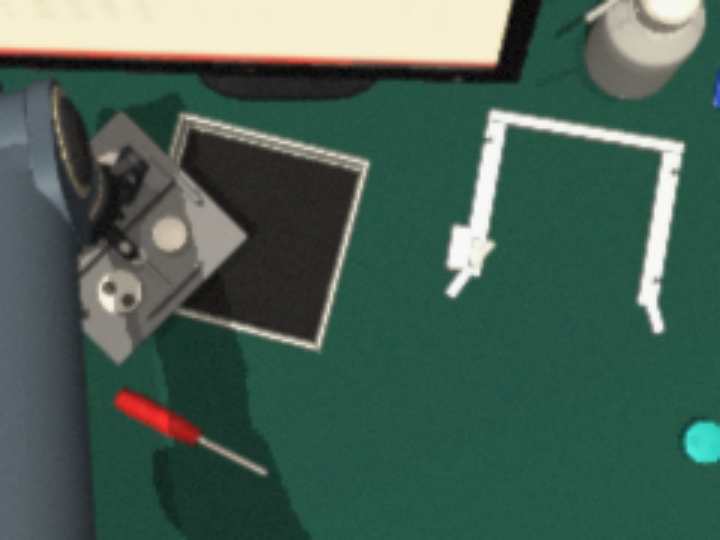

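The top view shows the tray level over the pan, with the tall sample's corner at (247,237) inside it and all clear. Lowering it and tipping to 14°.

Emit:
jog_arm(
  motion=[
    [[0, 0.3, 0, 0, 0, 0, 0.01], [0, 0.3, 0.01, 0, 0, 0, 0.01], [0, 0.3, 0, 0, 0, 0, 0], [0, 0.3, 0.01, 0.01, 0, 0, 0.01], [0, -0.05, -0.04, 0.03, 0, 0.25, 0.25], [0, -0.05, -0.04, 0.04, 0, 0.24, 0.25], [0, -0.05, -0.04, 0.04, 0, 0.25, 0.24], [0, -0.05, -0.04, 0.04, 0, 0.25, 0.25], [0, -0.05, -0.04, 0.05, 0, 0.24, 0.25], [0, -0.05, -0.05, 0.04, 0, 0.25, 0.24]],
  ],
)

```text
t: 10.5
ee_pos: [0.62, 0.2484, 0.1184]
tcp_rot: [0.338, 0.678, -0.201, 0.621]
ft_force: [-0.3, 0.5, -7.1]
grip_width: 0.0125
```

Emit:
jog_arm(
  motion=[
    [[0, -0.05, -0.04, 0.05, 0, 0.25, 0.25], [0, -0.04, -0.03, 0.03, 0, 0.18, 0.18], [0, -0.05, -0.04, 0.03, 0, 0.19, 0.19], [0, -0.05, -0.03, 0.04, 0, 0.18, 0.18], [0, 0, 0, 0, 0, 0, 0], [0, 0, 0, 0, 0, 0, 0]],
  ],
)

```text
t: 11.0
ee_pos: [0.6206, 0.2378, 0.1238]
tcp_rot: [0.373, 0.688, -0.163, 0.601]
ft_force: [0.1, 0.9, -6.2]
grip_width: 0.0125
```

```bash
cat > chk.py <<'E'
from h import *
from station import bot
import sys
s=bot.read_state(); R0=Rn.from_quat(s["tcp_rot"]); Rt=tray_of(R0); print(s["t"],s["ee_pos"],s["grip_width"],s["ft_force"],s["joints"].round(2))
print("tilt",np.degrees(np.arccos(Rt.as_matrix()[2,2])),"phi",np.degrees(np.arctan2(*(Rt.apply([-1,-1,0])[[1,0]])))%360,"corner",np.array(s["ee_pos"])+Rt.apply([-.084,-.084,-.0585]))
n=sys.argv[1]
d=bot.get_image("scene"); e=bot.get_image("wrist")
cv2.imwrite(f"pics/{n}.png",np.vstack([cv2.resize(d["pixels"][100:260,220:420],(750,600))[:,:]])); cv2.imwrite(f"pics/{n}w.png",e["pixels"])
E
python3 chk.py c1
```

```text
11.0 [0.62055542 0.23776221 0.12381925] 0.012501328480328242 [ 0.0826703   0.92247656 -6.22850799] [-0.5   0.54  0.29  1.76 -0.62  0.87 -0.63]
tilt 18.425983895306008 phi 269.86824034652943 corner [0.62034652 0.14354938 0.03077008]
```

View pics/c1.png

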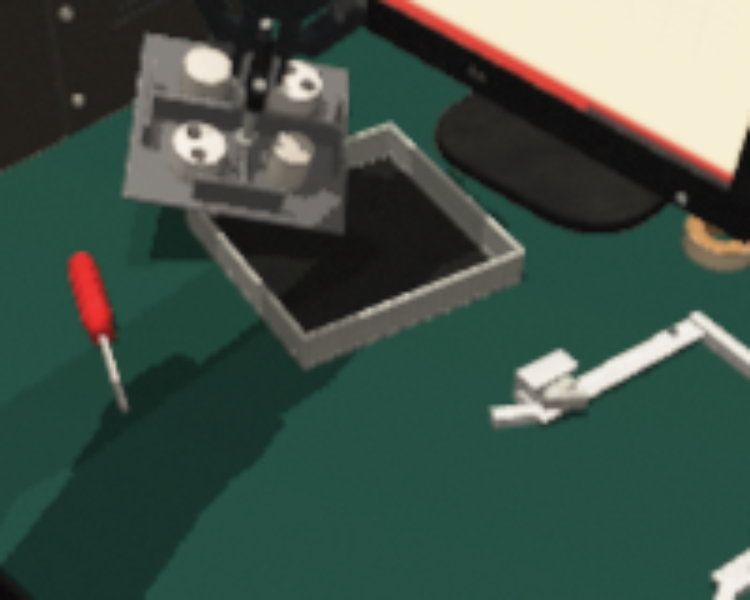

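View pics/c1w.png

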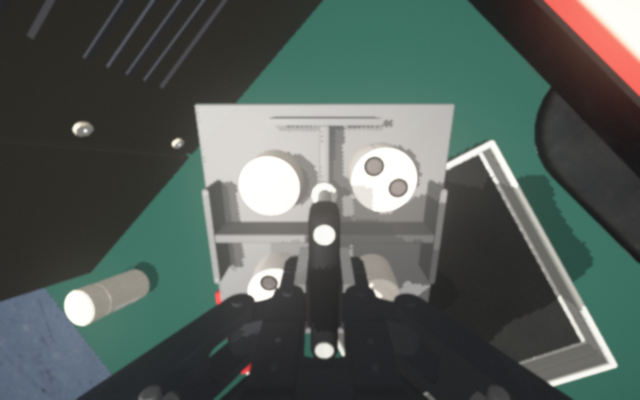

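At 18.4° all four samples are still in place; the scene view has the tall one at (292,160) with its corner at (345,230) over the pan. Continuing in small steps.

Emit:
jog_arm(
  motion=[
    [[0, -0.05, -0.04, 0.03, 0, 0.19, 0.19], [0, -0.04, -0.03, 0.04, 0, 0.18, 0.18], [0, -0.05, -0.04, 0.03, 0, 0.19, 0.19], [0, -0.05, -0.04, 0.04, 0, 0.18, 0.18], [0, 0, 0, 0, 0, 0, 0], [0, 0, 0, 0, 0, 0, 0], [0, 0, 0, 0, 0, 0, 0]],
  ],
)

```text
t: 11.68
ee_pos: [0.6202, 0.23, 0.1291]
tcp_rot: [0.403, 0.696, -0.125, 0.581]
ft_force: [0.0, 0.9, -7.6]
grip_width: 0.0124
```

```bash
python3 chk.py c2
```

```text
11.6833 [0.62017256 0.23001933 0.12909487] 0.012411181673434994 [ 4.19673942e-03  8.50803261e-01 -7.62426390e+00] [-0.4   0.53  0.23  1.78 -0.72  0.89 -0.51]
tilt 24.52255996802083 phi 270.0786592962936 corner [0.62036624 0.14622133 0.02656631]
```

View pics/c2.png

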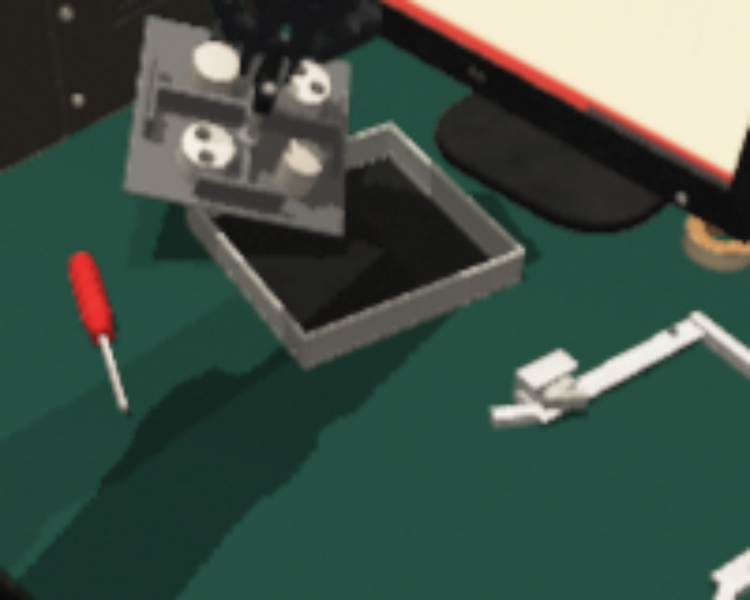

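At 24.5° nothing is out yet, though the samples have crept slightly. Continuing, now keeping the corner at its present height.

Emit:
jog_arm(
  motion=[
    [[0, -0.07, -0.03, 0.03, 0, 0.18, 0.18], [0, -0.07, -0.03, 0.03, 0, 0.19, 0.18], [0, 0, 0, 0, 0, 0, 0], [0, 0, 0, 0, 0, 0, 0], [0, 0, 0, 0, 0, 0, 0]],
  ],
)

```text
t: 12.2
ee_pos: [0.6202, 0.2243, 0.1329]
tcp_rot: [0.418, 0.699, -0.107, 0.571]
ft_force: [-0.2, -0.3, -7.7]
grip_width: 0.0127
```

```bash
python3 chk.py c3
```

```text
12.2 [0.62023506 0.22432328 0.13287362] 0.012706873962159675 [-0.20571947 -0.30773292 -7.65036919] [-0.35  0.53  0.21  1.79 -0.77  0.9  -0.45]
tilt 27.49138505157697 phi 270.05593705081964 corner [0.62035536 0.14594803 0.02614239]
```

View pics/c3.png

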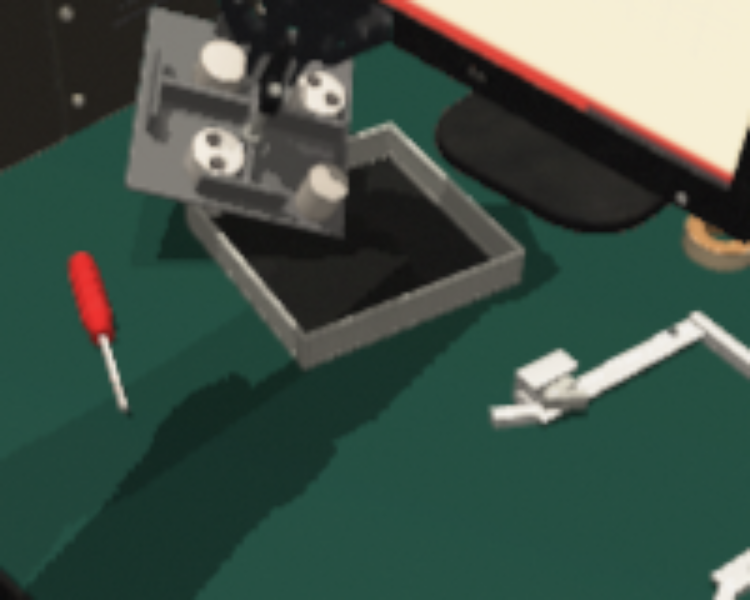

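At 27.5° the tall sample has slid into the gap, now at (325,190). Waiting.

Emit:
jog_arm(
  motion=[
    [[0, 0, 0, 0, 0, 0, 0], [0, 0, 0, 0, 0, 0, 0], [0, 0, 0, 0, 0, 0, 0], [0, 0, 0, 0, 0, 0, 0], [0, 0, 0, 0, 0, 0, 0], [0, 0, 0, 0, 0, 0, 0]],
  ],
)

```text
t: 12.8
ee_pos: [0.6205, 0.2237, 0.1331]
tcp_rot: [0.418, 0.699, -0.107, 0.57]
ft_force: [-0.4, -0.1, -6.7]
grip_width: 0.0126
```

```bash
python3 chk.py c4
```

```text
12.8 [0.62047159 0.22370524 0.13308768] 0.012637247821513936 [-0.40677701 -0.12969453 -6.71919617] [-0.35  0.53  0.21  1.79 -0.77  0.9  -0.45]
tilt 27.519969718955387 phi 270.016616704377 corner [0.62055757 0.14538312 0.02631742]
```

View pics/c4.png

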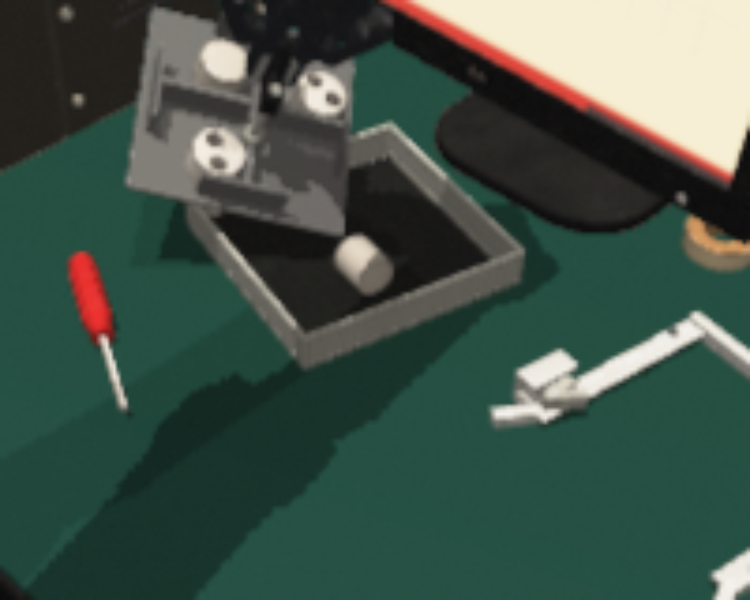

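The tall sample is in the pan, lying at (363,263), and the three wide ones remain. Raising the tray, levelling it and carrying it to the front of the dock.

```bash
python3 - <<'E'
from h import *
from station import bot
s=bot.read_state(); R0=Rn.from_quat(s["tcp_rot"]); print(s["ft_force"])
w=[(s["ee_pos"]+[0,0.003,.06],R0,6)]
for a in (24,20,16,12,8,4,0):
    p,q=tcp((.62,.145,.10),270,a); w.append((p,q,2))
D=np.array([.647,-.1637]); th=np.radians(-10.15); ex=np.array([np.cos(th),np.sin(th)])
o=D-.19*ex; print(o)
up=p; Q=tool_of(Rn.from_euler("z",th)); tgt=np.array([*o,.10+.0585]); rv=(q.inv()*Q).as_rotvec()
for f,n in((.015,1),(.05,1),(.95,24),(.985,1),(1,1)): w.append((up+(tgt-up)*f,q*Rn.from_rotvec(rv*f),n))
rows(s["ee_pos"],R0,w,0)
E
```

```text
[-0.3233195   0.24460975 -6.21303568]
[ 0.45997354 -0.1302171 ]
[[0,-0.22,0.09,-0.09,0.0,0.0,0.0],[0,-0.21,0.09,-0.09,0.0,0.0,0.0],[0,-0.22,0.09,-0.09,0.0,0.0,0.0],[0,-0.21,0.09,-0.09,0.0,0.0,0.0],[0,-0.22,0.09,-0.09,0.0,0.0,0.0],[0,-0.22,0.09,-0.09,0.0,0.0,0.0],[0,-0.08,0.05,-0.06,0.0,-0.21,-0.22],[0,-0.07,0.06,-0.06,0.0,-0.22,-0.22],[0,0.1,0.03,-0.03,0.0,-0.24,-0.25],[0,0.1,0.04,-0.04,0.0,-0.25,-0.24]]
[[0,0.11,0.03,-0.03,0.0,-0.25,-0.25],[0,0.1,0.04,-0.04,0.0,-0.24,-0.25],[0,0.11,0.03,-0.03,0.0,-0.25,-0.25],[0,0.1,0.04,-0.04,0.0,-0.25,-0.24],[0,0.11,0.03,-0.03,0.0,-0.25,-0.25],[0,0.1,0.04,-0.04,0.0,-0.24,-0.25],[0,0.11,0.03,-0.03,0.0,-0.25,-0.24],[0,0.1,0.04,-0.04,0.0,-0.24,-0.25],[0,0.11,0.03,-0.03,0.0,-0.25,-0.25],[0,0.1,0.03,-0.04,0.0,-0.25,-0.24]]
[[0,-0.0,-0.14,0.06,0.15,0.0,-0.0],[0,-0.0,-0.34,0.15,0.33,0.0,-0.0],[0,-0.0,-0.36,0.17,0.36,0.0,-0.0],[0,-0.0,-0.35,0.19,0.36,0.0,-0.0],[0,-0.0,-0.35,0.2,0.36,0.0,-0.0],[0,-0.0,-0.34,0.21,0.36,0.0,-0.0],[0,-0.0,-0.33,0.22,0.37,0.0,-0.0],[0,-0.0,-0.32,0.23,0.36,-0.0,-0.0],[0,-0.0,-0.32,0.25,0.36,-0.0,-0.0],[0,-0.0,-0.3,0.26,0.36,-0.0,-0.0]]
[[0,-0.0,-0.3,0.26,0.36,-0.0,-0.0],[0,-0.0,-0.28,0.28,0.36,-0.0,-0.0],[0,-0.0,-0.28,0.29,0.36,-0.0,-0.0],[0,-0.0,-0.26,0.3,0.36,-0.0,-0.0],[0,-0.0,-0.26,0.31,0.36,-0.0,-0.0],[0,-0.0,-0.24,0.31,0.37,-0.0,-0.0],[0,-0.0,-0.23,0.33,0.36,-0.0,-0.0],[0,-0.0,-0.22,0.33,0.36,-0.0,-0.0],[0,-0.0,-0.21,0.34,0.36,-0.0,-0.0],[0,-0.0,-0.19,0.35,0.36,-0.0,-0.0]]
[[0,-0.0,-0.18,0.35,0.36,-0.0,-0.0],[0,-0.0,-0.17,0.37,0.36,-0.0,-0.0],[0,-0.0,-0.16,0.36,0.36,-0.0,-0.0],[0,-0.0,-0.14,0.38,0.36,-0.0,-0.0],[0,-0.0,-0.13,0.37,0.37,-0.0,-0.0],[0,-0.0,-0.11,0.38,0.36,-0.0,-0.0],[0,-0.0,-0.1,0.36,0.33,-0.0,-0.0],[0,-0.0,-0.03,0.16,0.15,-0.0,-0.0]]
```

Emit:
jog_arm(
  motion=[
    [[0, -0.1, 0.04, -0.04, 0, 0, 0], [0, -0.22, 0.09, -0.09, 0, 0, 0], [0, -0.22, 0.09, -0.09, 0, 0, 0], [0, -0.22, 0.09, -0.09, 0, 0, 0], [0, -0.22, 0.09, -0.09, 0, 0, 0], [0, -0.22, 0.09, -0.09, 0, 0, 0], [0, -0.2, 0.08, -0.08, 0, -0.12, -0.12], [0, -0.07, 0.06, -0.06, 0, -0.22, -0.22], [0, -0.05, 0.05, -0.06, 0, -0.22, -0.22], [0, 0.1, 0.04, -0.04, 0, -0.25, -0.25]],
  ],
)

```text
t: 13.73
ee_pos: [0.621, 0.2333, 0.2044]
tcp_rot: [0.386, 0.69, -0.147, 0.594]
ft_force: [-0.1, 0.2, -6.3]
grip_width: 0.0127
```

Emit:
jog_arm(
  motion=[
    [[0, 0.11, 0.03, -0.03, 0, -0.25, -0.25], [0, 0.1, 0.04, -0.04, 0, -0.24, -0.25], [0, 0.11, 0.03, -0.03, 0, -0.25, -0.25], [0, 0.1, 0.04, -0.04, 0, -0.25, -0.24], [0, 0.11, 0.03, -0.03, 0, -0.25, -0.25], [0, 0.1, 0.04, -0.04, 0, -0.24, -0.25], [0, 0.11, 0.03, -0.03, 0, -0.25, -0.24], [0, 0.1, 0.04, -0.04, 0, -0.24, -0.25], [0, 0, 0, 0, 0, 0, 0]],
  ],
)

```text
t: 14.48
ee_pos: [0.6185, 0.2613, 0.1729]
tcp_rot: [0.298, 0.666, -0.241, 0.64]
ft_force: [-1.2, 2.1, -5.7]
grip_width: 0.0125
```

```bash
python3 chk.py c5; python3 - <<'E'
from h import *
from station import bot
s=bot.read_state(); R0=Rn.from_quat(s["tcp_rot"])
D=np.array([.647,-.1637]); th=np.radians(-10.15); ex=np.array([np.cos(th),np.sin(th)]);o=D-.19*ex
up,q=tcp((.62,.145,.10),270,0); Q=tool_of(Rn.from_euler("z",th)); tgt=np.array([*o,.10+.0585]); rv=(q.inv()*Q).as_rotvec(); w=[(up,q,4)]
for f,n in((.015,1),(.05,1),(.95,24),(.985,1),(1,1)): w.append((up+(tgt-up)*f,q*Rn.from_rotvec(rv*f),n))
rows(s["ee_pos"],R0,w,0)
E
```

```text
14.4833 [0.61853831 0.26127498 0.17293424] 0.012531666828335043 [-1.2258552   2.0664485  -5.72468599] [-0.7   0.52  0.39  1.65 -0.33  1.   -0.96]
tilt 5.055014624692779 phi 270.2139327897544 corner [0.61883726 0.14809623 0.10419757]
[[0,0.1,0.02,-0.02,0.0,-0.16,-0.15],[0,0.09,0.02,-0.01,0.01,-0.15,-0.16],[0,0.1,0.02,-0.02,-0.0,-0.16,-0.15],[0,0.09,0.03,-0.02,0.0,-0.16,-0.16],[0,0.0,-0.15,0.06,0.15,0.0,0.0],[0,0.0,-0.34,0.15,0.33,0.0,0.0],[0,0.0,-0.36,0.17,0.36,0.0,0.0],[0,0.0,-0.35,0.19,0.36,0.0,0.0],[0,0.0,-0.35,0.2,0.36,0.0,0.0],[0,0.0,-0.34,0.21,0.36,0.0,0.0]]
[[0,0.0,-0.33,0.22,0.37,0.0,0.0],[0,0.0,-0.32,0.23,0.36,0.0,0.0],[0,0.0,-0.31,0.25,0.36,0.0,0.0],[0,0.0,-0.31,0.26,0.36,0.0,0.0],[0,0.0,-0.29,0.26,0.36,0.0,0.0],[0,0.0,-0.29,0.28,0.36,0.0,0.0],[0,0.0,-0.27,0.29,0.36,0.0,0.0],[0,0.0,-0.27,0.3,0.36,0.0,0.0],[0,0.0,-0.25,0.31,0.36,0.0,0.0],[0,0.0,-0.25,0.31,0.36,0.0,0.0]]
[[0,0.0,-0.23,0.33,0.37,0.0,0.0],[0,0.0,-0.22,0.33,0.36,0.0,0.0],[0,0.0,-0.2,0.34,0.36,0.0,0.0],[0,0.0,-0.2,0.35,0.36,0.0,0.0],[0,0.0,-0.18,0.35,0.36,0.0,0.0],[0,0.0,-0.17,0.37,0.36,0.0,0.0],[0,0.0,-0.15,0.36,0.36,0.0,0.0],[0,0.0,-0.15,0.37,0.36,0.0,-0.0],[0,0.0,-0.12,0.38,0.36,0.0,-0.0],[0,0.0,-0.12,0.38,0.37,0.0,-0.0]]
[[0,0.01,-0.09,0.36,0.33,0.0,-0.0],[0,-0.0,-0.04,0.16,0.15,0.0,-0.0]]
```

View pics/c5w.png

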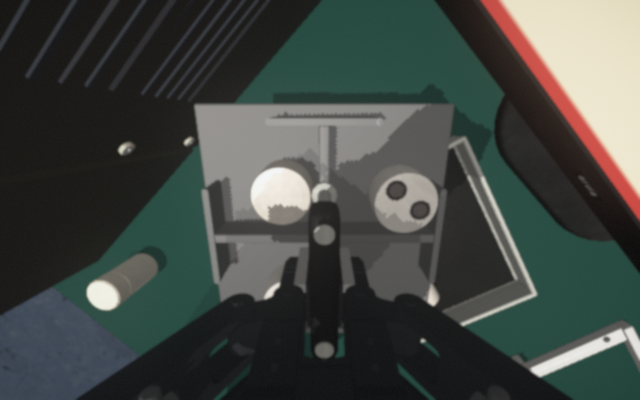

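The wrist view shows the tray sits unchanged in the grip (top edge 194–453, as before). The wide samples at (280,195) and (405,200) are in their bays. Next comes levelling and carrying.

Emit:
jog_arm(
  motion=[
    [[0, 0.1, 0.02, -0.02, 0, -0.16, -0.15], [0, 0.09, 0.02, -0.01, 0.01, -0.15, -0.16], [0, 0.1, 0.02, -0.02, 0, -0.16, -0.15], [0, 0.09, 0.03, -0.02, 0, -0.16, -0.16], [0, 0, -0.15, 0.06, 0.15, 0, 0], [0, 0, -0.34, 0.15, 0.33, 0, 0], [0, 0, -0.36, 0.17, 0.36, 0, 0], [0, 0, -0.35, 0.19, 0.36, 0, 0], [0, 0, -0.35, 0.2, 0.36, 0, 0], [0, 0, -0.34, 0.21, 0.36, 0, 0]],
  ],
)

```text
t: 15.42
ee_pos: [0.5878, 0.1824, 0.1583]
tcp_rot: [0.333, 0.623, -0.334, 0.624]
ft_force: [0.2, -1.0, -5.9]
grip_width: 0.0124
```

Emit:
jog_arm(
  motion=[
    [[0, 0, -0.33, 0.22, 0.37, 0, 0], [0, 0, -0.32, 0.23, 0.36, 0, 0], [0, 0, -0.31, 0.25, 0.36, 0, 0], [0, 0, -0.31, 0.26, 0.36, 0, 0], [0, 0, -0.29, 0.26, 0.36, 0, 0], [0, 0, -0.29, 0.28, 0.36, 0, 0], [0, 0, -0.27, 0.29, 0.36, 0, 0], [0, 0, -0.27, 0.3, 0.36, 0, 0], [0, 0, -0.25, 0.31, 0.36, 0, 0], [0, 0, -0.25, 0.31, 0.36, 0, 0]],
  ],
)

```text
t: 16.25
ee_pos: [0.5275, 0.0346, 0.1586]
tcp_rot: [0.44, 0.553, -0.44, 0.554]
ft_force: [0.8, -0.5, -6.3]
grip_width: 0.0126
```

Emit:
jog_arm(
  motion=[
    [[0, 0, -0.23, 0.33, 0.37, 0, 0], [0, 0, -0.22, 0.33, 0.36, 0, 0], [0, 0, -0.2, 0.34, 0.36, 0, 0], [0, 0, -0.2, 0.35, 0.36, 0, 0], [0, 0, -0.18, 0.35, 0.36, 0, 0], [0, 0, -0.17, 0.37, 0.36, 0, 0], [0, 0, -0.15, 0.36, 0.36, 0, 0], [0, 0, -0.15, 0.37, 0.36, 0, 0], [0, 0, -0.12, 0.38, 0.36, 0, 0], [0, 0, -0.12, 0.38, 0.37, 0, 0]],
  ],
)

```text
t: 17.08
ee_pos: [0.4676, -0.1129, 0.1589]
tcp_rot: [-0.532, -0.465, 0.533, -0.466]
ft_force: [-0.2, 0.0, -6.4]
grip_width: 0.0126
```

Emit:
jog_arm(
  motion=[
    [[0, 0.01, -0.09, 0.36, 0.33, 0, 0], [0, 0, -0.04, 0.16, 0.15, 0, 0], [0, 0, 0, 0, 0, 0, 0], [0, 0, 0, 0, 0, 0, 0]],
  ],
)

```text
t: 17.42
ee_pos: [0.4601, -0.1312, 0.1584]
tcp_rot: [-0.543, -0.453, 0.543, -0.454]
ft_force: [-0.4, -0.4, -5.5]
grip_width: 0.0128
```

```bash
python3 - <<'E'
from h import *
from station import bot
s=bot.read_state(); R0=Rn.from_quat(s["tcp_rot"]); Rt=tray_of(R0); print(s["t"],s["ee_pos"],s["ft_force"],s["grip_width"],s["joints"].round(2),np.degrees(Rt.as_euler("ZYX")))
e=bot.get_image("wrist"); cv2.imwrite("pics/w6.png",e["pixels"]); np.savez("pics/w6.npz",**e,pos=s["ee_pos"],q=s["tcp_rot"])
d=bot.get_image("scene"); cv2.imwrite("pics/s6.png",d["pixels"]); np.savez("pics/s6.npz",**d)
d=bot.get_image("top"); cv2.imwrite("pics/t6.png",cv2.resize(d["pixels"][90:270,220:460],None,fx=3,fy=3)); np.savez("pics/t6.npz",**d)
E
```

```text
17.4167 [ 0.46011855 -0.13121256  0.15839631] [-0.37922401 -0.44038847 -5.46796729] 0.0128444922483475 [-0.47  0.29  0.79  2.1  -0.27  0.85 -1.26] [-10.26343383  -0.05633285  -0.08277153]
```

View pics/w6.png

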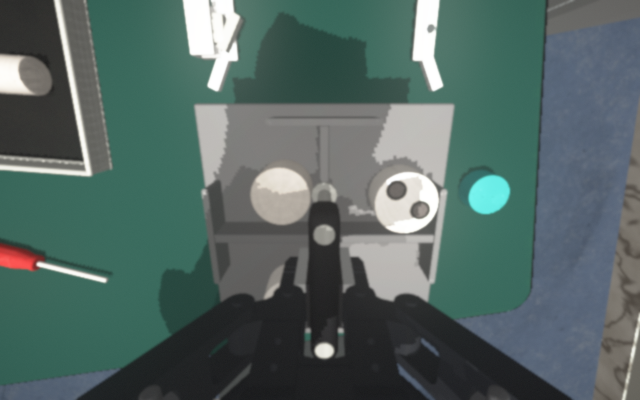

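View pics/t6.png

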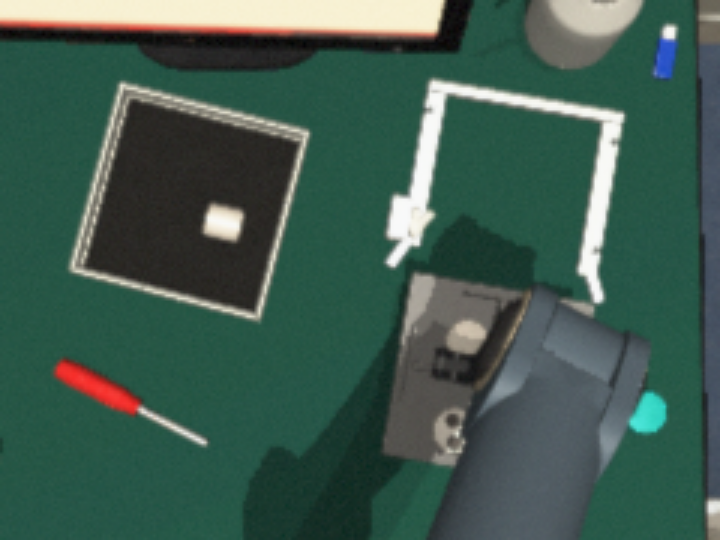

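The wrist view shows the flare tips at about (215,88) and (438,88) ahead of the tray. The top view shows the tall sample in the pan at (223,222). I'll check lateral alignment from the wrist view.

```bash
python3 - <<'E'
from h import *
d=load("w6"); T=d["T_tool_cam"]; Rw=Rn.from_quat(d["q"]).as_matrix()
Rcw=Rw@T[:3,:3]; c=Rw@T[:3,3]+d["pos"]; e={**d,"R":Rcw.T,"t":-Rcw.T@c}
D=np.array([.647,-.1637]); th=np.radians(-10.15); E=np.array([[np.cos(th),np.sin(th)],[-np.sin(th),np.cos(th)]])
g=d["pixels"].astype(float).min(-1)
m=(g>175).astype(np.uint8); m[100:]=0; m[:,:180]=0;m[:,480:]=0
cv2.imwrite("pics/w6z.png",cv2.resize(d["pixels"][0:110,170:480],None,fx=2.5,fy=2.5,interpolation=cv2.INTER_CUBIC))
for v in range(2,95,6):
    r=g[v,175:480]; k=np.nonzero(np.diff((r>150).astype(int)))[0]+175.5
    X=ray(e,np.c_[k,np.full(len(k),v)],.011)[:,:2]; Y=(X-D)@E.T
    print(v,[(float(a),(y*1000).round(1).tolist()) for a,y in zip(k,Y)])
# tray flange in wrist (z=.104)
for v in (112,120):
    r=d["pixels"][v].astype(int); sat=r.max(-1)-r.min(-1); k=np.nonzero(np.diff((sat<25).astype(int)))[0]+.5; k=k[(k>150)&(k<480)]
    X=ray(e,np.c_[k,np.full(len(k),v)],.104)[:,:2]; print(v,k,((X-D)@E.T*1000).round(1).tolist())
print("tool",((d["pos"][:2]-D)@E.T*1000).round(1))
E
```

```text
2 [(182.5, [-23.0, 119.0]), (209.5, [-23.1, 96.0]), (210.5, [-23.1, 95.2]), (232.5, [-23.1, 76.4]), (416.5, [-23.4, -80.5]), (439.5, [-23.5, -100.1])]
8 [(183.5, [-27.4, 118.9]), (233.5, [-27.5, 76.0]), (416.5, [-27.8, -80.9]), (438.5, [-27.9, -99.8])]
14 [(183.5, [-31.9, 119.6]), (237.5, [-32.0, 73.0]), (415.5, [-32.3, -80.5]), (438.5, [-32.3, -100.3])]
20 [(184.5, [-36.4, 119.4]), (222.5, [-36.4, 86.5]), (224.5, [-36.5, 84.7]), (238.5, [-36.5, 72.6]), (415.5, [-36.8, -80.9]), (437.5, [-36.8, -100.0])]
26 [(185.5, [-40.9, 119.2]), (236.5, [-41.0, 74.8]), (414.5, [-41.3, -80.5]), (429.5, [-41.4, -93.6]), (432.5, [-41.4, -96.2]), (436.5, [-41.4, -99.7])]
32 [(186.5, [-45.5, 119.1]), (233.5, [-45.6, 77.9]), (413.5, [-46.0, -80.1]), (436.5, [-46.0, -100.3])]
38 [(186.5, [-50.2, 119.8]), (231.5, [-50.3, 80.1]), (413.5, [-50.6, -80.5]), (435.5, [-50.7, -99.9])]
44 [(187.5, [-54.9, 119.6]), (228.5, [-55.0, 83.3]), (231.5, [-55.0, 80.6]), (236.5, [-55.0, 76.2]), (412.5, [-55.3, -80.1]), (434.5, [-55.4, -99.6])]
50 [(188.5, [-59.7, 119.5]), (226.5, [-59.8, 85.6]), (228.5, [-59.8, 83.8]), (237.5, [-59.8, 75.7]), (412.5, [-60.1, -80.5]), (434.5, [-60.2, -100.2])]
56 [(200.5, [-64.5, 109.4]), (237.5, [-64.6, 76.2]), (411.5, [-65.0, -80.1]), (433.5, [-65.0, -99.9])]
62 [(213.5, [-69.5, 98.4]), (228.5, [-69.5, 84.8]), (421.5, [-69.9, -89.6]), (435.5, [-69.9, -102.3])]
68 [(211.5, [-74.4, 100.8]), (226.5, [-74.4, 87.2]), (423.5, [-74.8, -91.9]), (437.5, [-74.9, -104.7])]
74 [(209.5, [-79.4, 103.2]), (224.5, [-79.4, 89.5]), (425.5, [-79.8, -94.3]), (439.5, [-79.9, -107.1])]
80 [(208.5, [-84.5, 104.8]), (222.5, [-84.5, 91.9]), (427.5, [-84.9, -96.7]), (441.5, [-85.0, -109.6])]
86 [(206.5, [-89.6, 107.3]), (220.5, [-89.6, 94.4]), (429.5, [-90.1, -99.1]), (442.5, [-90.1, -111.2])]
92 []
112 [193.5 453.5] [[-110.4, 83.2], [-110.8, -85.0]]
120 [195.5 452.5] [[-115.4, 82.6], [-115.8, -85.0]]
tool [-189.7   -1. ]
```

View pics/w6z.png

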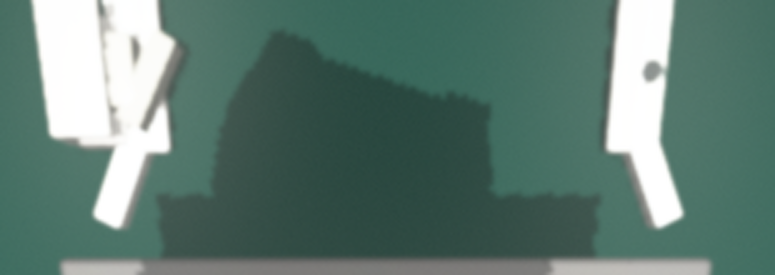

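From the wrist view, the dock's centre line lies about 1–1.5 mm to the -y side of the tray. Correcting for that and lowering.

```bash
cat >> h.py <<'E'
Dk=np.array([.6467,-.1652]); thk=np.radians(-10.15); Ek=np.array([[np.cos(thk),np.sin(thk)],[-np.sin(thk),np.cos(thk)]])
def dk(x,y,z): return np.array([*(Dk+np.array([x,y])@Ek),z])
E
python3 - <<'E'
from h import *
from station import bot
s=bot.read_state(); R0=Rn.from_quat(s["tcp_rot"]); Q=tool_of(Rn.from_euler("z",thk))
print(((s["ee_pos"][:2]-Dk)@Ek.T*1000))
w=[(dk(-.19,0,.15),Q,2),(dk(-.19,0,.07),Q,6),(dk(-.19,0,.0595),Q,3),(dk(-.19,0,.0588),Q,1)]
rows(s["ee_pos"],R0,w,0)
E
```

```text
[-189.42084199    1.59683639]
[[0,0.1,-0.01,0.02,0.0,0.01,-0.0],[0,0.11,-0.0,0.02,0.01,0.01,-0.01],[0,0.33,-0.0,0.0,-0.0,-0.0,0.0],[0,0.34,-0.0,0.0,-0.0,-0.0,0.0],[0,0.33,-0.0,0.0,-0.0,-0.0,0.0],[0,0.33,-0.0,0.0,-0.0,-0.0,0.0],[0,0.34,-0.0,0.0,-0.0,-0.0,0.0],[0,0.33,-0.0,0.0,-0.0,-0.0,0.0],[0,0.09,-0.0,0.0,-0.0,-0.0,0.0],[0,0.08,-0.0,0.0,-0.0,-0.0,0.0]]
[[0,0.09,-0.0,0.0,-0.0,-0.0,0.0],[0,0.02,-0.0,0.0,-0.0,-0.0,0.0]]
```

Emit:
jog_arm(
  motion=[
    [[0, 0.1, -0.01, 0.02, 0, 0.01, 0], [0, 0.11, 0, 0.02, 0.01, 0.01, -0.01], [0, 0.33, 0, 0, 0, 0, 0], [0, 0.34, 0, 0, 0, 0, 0], [0, 0.33, 0, 0, 0, 0, 0], [0, 0.33, 0, 0, 0, 0, 0], [0, 0.34, 0, 0, 0, 0, 0], [0, 0.33, 0, 0, 0, 0, 0], [0, 0.09, 0, 0, 0, 0, 0], [0, 0.08, 0, 0, 0, 0, 0]],
  ],
)

```text
t: 18.4
ee_pos: [0.459, -0.1327, 0.0624]
tcp_rot: [-0.542, -0.454, 0.543, -0.453]
ft_force: [1.3, 0.7, -6.0]
grip_width: 0.0125
```

Emit:
jog_arm(
  motion=[
    [[0, 0.09, 0, 0, 0, 0, 0], [0, 0.02, 0, 0, 0, 0, 0], [0, 0, 0, 0, 0, 0, 0], [0, 0, 0, 0, 0, 0, 0], [0, 0, 0, 0, 0, 0, 0]],
  ],
)

```text
t: 18.82
ee_pos: [0.4597, -0.1329, 0.0593]
tcp_rot: [0.543, 0.453, -0.543, 0.453]
ft_force: [0.3, 0.4, -5.7]
grip_width: 0.0128
```

```bash
cat > st.py <<'E'
from h import *
from station import bot
s=bot.read_state(); R0=Rn.from_quat(s["tcp_rot"]); Rt=tray_of(R0); print(s["t"],s["ee_pos"],"F",s["ft_force"].round(1),s["grip_width"].round(4),"ypr",np.degrees(Rt.as_euler("ZYX")).round(2),"dock mm",((s["ee_pos"][:2]-Dk)@Ek.T*1000).round(2),"Fdock",(Ek@s["ft_force"][:2]).round(1))
E
python3 st.py; python3 - <<'E'
from h import *
from station import bot
s=bot.read_state();e=bot.get_image("wrist"); cv2.imwrite("pics/w7.png",e["pixels"]); np.savez("pics/w7.npz",**e,pos=s["ee_pos"],q=s["tcp_rot"])
d=load("w7"); T=d["T_tool_cam"]; Rw=Rn.from_quat(d["q"]).as_matrix()
Rcw=Rw@T[:3,:3]; c=Rw@T[:3,3]+d["pos"]; e={**d,"R":Rcw.T,"t":-Rcw.T@c}
g=d["pixels"].astype(float).min(-1)
for v in range(2,100,8):
    r=g[v,130:520]; k=np.nonzero(np.diff((r>150).astype(int)))[0]+130.5
    X=ray(e,np.c_[k,np.full(len(k),v)],.011)[:,:2]; Y=(X-Dk)@Ek.T
    print(v,[(y*1000).round(1).tolist() for y in Y])
for v in (112,120):
    r=d["pixels"][v].astype(int); sat=r.max(-1)-r.min(-1); k=np.nonzero(np.diff((sat<25).astype(int)))[0]+.5; k=k[(k>150)&(k<480)]
    X=ray(e,np.c_[k,np.full(len(k),v)],.004)[:,:2]; print(v,k,((X-Dk)@Ek.T*1000).round(1).tolist())
Q=tool_of(Rn.from_euler("z",thk)); R0=Rn.from_quat(s["tcp_rot"])
rows(s["ee_pos"],R0,[(dk(-.188,0,.0588),Q,1),(dk(-.12,0,.0588),Q,8)],0)
E
```

```text
2 [[-51.2, 102.2], [-51.3, 100.5], [-51.3, 85.9], [-51.3, 79.7], [-51.3, 78.6], [-51.8, -79.3], [-51.8, -97.8]]
10 [[-55.1, 101.9], [-55.1, 100.8], [-55.2, 88.3], [-55.2, 82.1], [-55.2, 78.1], [-55.6, -79.3], [-55.7, -97.9]]
18 [[-59.1, 102.1], [-59.1, 101.5], [-59.1, 90.1], [-59.1, 85.0], [-59.1, 77.6], [-59.6, -79.3], [-59.6, -98.1]]
26 [[-63.1, 77.6], [-63.6, -79.3], [-63.6, -98.3]]
34 [[-67.1, 98.5], [-67.2, 78.3], [-67.6, -79.3], [-67.7, -99.6]]
42 [[-71.2, 99.9], [-71.3, 87.6], [-71.8, -89.2], [-71.8, -101.5]]
50 [[-75.4, 101.9], [-75.5, 89.5], [-76.0, -91.1], [-76.0, -103.5]]
58 [[-79.7, 103.9], [-79.7, 92.0], [-80.2, -93.0], [-80.3, -105.4]]
66 [[-84.0, 106.0], [-84.0, 94.0], [-84.6, -94.9], [-84.6, -107.5]]
74 [[-88.4, 108.0], [-88.4, 96.0], [-89.0, -97.5], [-89.0, -109.5]]
82 [[-92.9, 102.9], [-92.9, 98.0], [-93.4, -99.4], [-93.4, -103.1]]
90 []
98 []
112 [194.5 453.5] [[-110.5, 82.8], [-111.0, -85.4]]
120 [195.5 452.5] [[-115.5, 82.9], [-116.0, -85.4]]
[[0,0.01,0.04,-0.03,-0.02,-0.0,-0.01],[0,0.0,0.21,0.0,-0.0,-0.0,0.0],[0,0.0,0.22,0.0,-0.0,-0.0,0.0],[0,0.0,0.21,0.0,-0.0,-0.0,0.0],[0,0.0,0.21,0.0,-0.0,-0.0,0.0],[0,0.0,0.22,0.0,-0.0,-0.0,0.0],[0,0.0,0.21,0.0,-0.0,-0.0,0.0],[0,0.0,0.21,0.0,-0.0,-0.0,0.0],[0,0.0,0.21,0.0,-0.0,-0.0,0.0]]Traceback (most recent call last):
  File "st.py", line 3, in <module>
    s=bot.read_state(); R0=Rn.from_quat(s["tcp_rot"]); Rt=tray_of(R0); print(s["t"],s["ee_pos"],"F",s["ft_force"].round(1),s["grip_width"].round(4),"ypr",np.degrees(Rt.as_euler("ZYX")).round(2),"dock mm",((s["ee_pos"][:2]-Dk)@Ek.T*1000).round(2),"Fdock",(Ek@s["ft_force"][:2]).round(1))
                                                                                                                           ^^^^^^^^^^^^^^^^^^^^^
AttributeError: 'float' object has no attribute 'round'
```

View pics/w7.png

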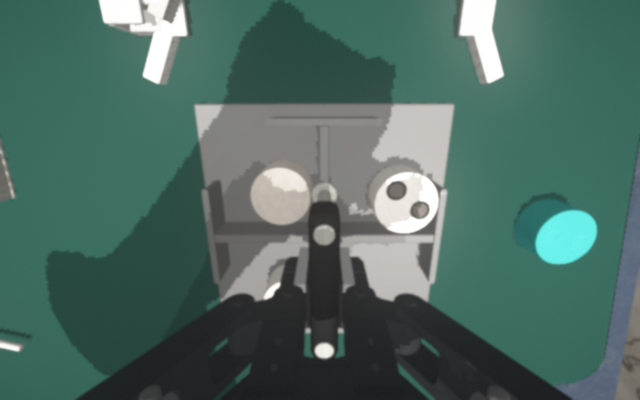

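The tray centre (-1.25 mm) and dock centre (-0.65 mm) agree to 0.6 mm. The tray still hangs at 5.7 N, so I'll lower it 1 mm and then slide it in with small checks.

Emit:
jog_arm(
  motion=[
    [[0, 0.03, 0.04, -0.02, -0.02, 0, -0.01], [0, 0.01, 0.1, 0, 0, 0, 0], [0, 0, 0.21, 0, 0, 0, 0], [0, 0, 0.21, 0, 0, 0, 0], [0, 0, 0.21, 0, 0, 0, 0], [0, 0, 0.1, 0, 0, 0, 0], [0, 0, 0, 0, 0, 0, 0]],
  ],
)

```text
t: 19.45
ee_pos: [0.4939, -0.1387, 0.0585]
tcp_rot: [-0.542, -0.454, 0.542, -0.453]
ft_force: [-5.1, 1.1, 8.0]
grip_width: 0.013
```

```bash
sed -i 's/s\["grip_width"\].round(4)/round(float(s["grip_width"]),4)/' st.py; python3 st.py
```

```text
19.45 [ 0.49394939 -0.13867213  0.05851281] F [-5.1  1.1  8. ] 0.013 ypr [-10.2    0.07   0.06] dock mm [-155.03   -0.81] Fdock [-5.2  0.2]
```

Emit:
jog_arm(
  motion=[
    [[0, -0.01, 0.1, -0.01, 0, 0, 0], [0, 0, 0.2, 0, 0, 0, 0], [0, 0, 0.2, 0, 0, 0, 0], [0, 0, 0.2, 0, 0, 0, 0], [0, 0, 0.2, 0, 0, 0, 0], [0, 0, 0.1, 0, 0, 0, 0], [0, 0, 0, 0, 0, 0, 0]],
  ],
)

```text
t: 20.03
ee_pos: [0.534, -0.1453, 0.0585]
tcp_rot: [0.542, 0.454, -0.542, 0.454]
ft_force: [-3.2, -0.2, 4.0]
grip_width: 0.0129
```

```bash
python3 st.py
```

```text
20.0333 [ 0.53401413 -0.14531438  0.05854967] F [-3.2 -0.2  4. ] 0.0129 ypr [-1.017e+01  0.000e+00  1.000e-02] dock mm [-114.43   -0.28] Fdock [-3.1 -0.8]
```

Emit:
jog_arm(
  motion=[
    [[0, 0, 0.1, 0, 0, 0, 0], [0, 0, 0.2, 0, 0, 0, 0], [0, 0, 0.2, 0, 0, 0, 0], [0, 0, 0.2, 0, 0, 0, 0], [0, 0, 0.2, 0, 0, 0, 0], [0, 0, 0.1, 0, 0, 0, 0], [0, 0, 0, 0, 0, 0, 0]],
  ],
)

```text
t: 20.62
ee_pos: [0.5713, -0.1527, 0.0585]
tcp_rot: [-0.541, -0.455, 0.543, -0.453]
ft_force: [-7.6, -0.0, 9.1]
grip_width: 0.0127
```

```bash
python3 st.py
```

```text
20.6167 [ 0.57127044 -0.15272582  0.05852889] F [-7.6 -0.   9.1] 0.0127 ypr [-1.016e+01  2.300e-01  1.000e-02] dock mm [-76.45  -1.01] Fdock [-7.5 -1.4]
```

Emit:
jog_arm(
  motion=[
    [[0, 0, 0.1, 0, 0, 0, 0], [0, 0, 0.2, 0, 0, 0, 0], [0, 0, 0.2, 0, 0, 0, 0], [0, 0, 0.2, 0, 0, 0, 0], [0, 0, 0.2, 0, 0, 0, 0], [0, 0, 0.1, 0, 0, 0, 0], [0, 0, 0, 0, 0, 0, 0]],
  ],
)

```text
t: 21.2
ee_pos: [0.6121, -0.1614, 0.0586]
tcp_rot: [-0.542, -0.453, 0.543, -0.454]
ft_force: [-3.3, -3.1, 3.0]
grip_width: 0.0127
```

```bash
python3 st.py
```

```text
21.2 [ 0.61209484 -0.1613738   0.05859374] F [-3.3 -3.1  3. ] 0.0127 ypr [-10.22   0.    -0.14] dock mm [-34.74  -2.33] Fdock [-2.7 -3.6]
```

The catch is being pushed aside (a sideways force of 3.6 N shows). Sliding on, slower near the stop.

Emit:
jog_arm(
  motion=[
    [[0, 0, 0.1, 0, 0, 0, 0], [0, 0, 0.15, 0, 0, 0, 0], [0, 0, 0.15, 0, 0, 0, 0], [0, 0, 0.15, 0, 0, 0, 0], [0, 0, 0.1, 0, 0, 0, 0], [0, 0, 0.05, 0, 0, 0, 0], [0, 0, 0, 0, 0, 0, 0], [0, 0, 0, 0, 0, 0, 0]],
  ],
)

```text
t: 21.87
ee_pos: [0.6387, -0.1661, 0.0586]
tcp_rot: [-0.542, -0.453, 0.543, -0.454]
ft_force: [-5.2, -2.6, 6.8]
grip_width: 0.0129
```

```bash
python3 st.py
```

```text
21.8667 [ 0.63868545 -0.16611771  0.05860127] F [-5.2 -2.6  6.8] 0.0129 ypr [-10.21   0.08  -0.12] dock mm [-7.73 -2.32] Fdock [-4.7 -3.5]
```

Emit:
jog_arm(
  motion=[
    [[0, 0, 0.05, 0, 0, 0, 0], [0, 0, 0.05, 0, 0, 0, 0], [0, 0, 0.05, 0, 0, 0, 0], [0, 0, 0.05, 0, 0, 0, 0], [0, 0, 0, 0, 0, 0, 0], [0, 0, 0, 0, 0, 0, 0]],
  ],
)

```text
t: 22.37
ee_pos: [0.6468, -0.1667, 0.0586]
tcp_rot: [-0.542, -0.453, 0.543, -0.453]
ft_force: [-5.0, -1.7, 4.9]
grip_width: 0.0128
```

```bash
python3 st.py
```

```text
22.3667 [ 0.64681518 -0.16670936  0.05858696] F [-5.  -1.7  4.9] 0.0128 ypr [-10.24   0.07  -0.05] dock mm [ 0.38 -1.47] Fdock [-4.6 -2.5]
```

Emit:
jog_arm(
  motion=[
    [[0, 0, 0.04, 0, 0, 0, 0], [0, 0, 0.04, 0, 0, 0, 0], [0, 0, 0, 0, 0, 0, 0], [0, 0, 0, 0, 0, 0, 0]],
  ],
)

```text
t: 22.7
ee_pos: [0.6483, -0.1667, 0.0586]
tcp_rot: [-0.542, -0.455, 0.544, -0.452]
ft_force: [-8.8, 1.0, 9.9]
grip_width: 0.0125
```

```bash
python3 st.py
```

```text
22.7 [ 0.64832863 -0.16674768  0.05859926] F [-8.8  1.   9.9] 0.0125 ypr [-1.023e+01  2.800e-01  1.000e-02] dock mm [ 1.88 -1.24] Fdock [-8.8 -0.6]
```

Side force has dropped to zero and the push is rising, so this is probably the stop. One more small push, then a look.

Emit:
jog_arm(
  motion=[
    [[0, 0, 0.04, 0, 0, 0, 0], [0, 0, 0.03, 0, 0, 0, 0], [0, 0, 0, 0, 0, 0, 0], [0, 0, 0, 0, 0, 0, 0]],
  ],
)

```text
t: 23.03
ee_pos: [0.6485, -0.1668, 0.0588]
tcp_rot: [-0.541, -0.457, 0.545, -0.45]
ft_force: [-17.4, 3.0, 16.5]
grip_width: 0.0131
```

```bash
python3 st.py; python3 - <<'E'
from h import *
from station import bot
d=bot.get_image("scene"); cv2.imwrite("pics/s8.png",cv2.resize(d["pixels"][150:280,320:480],(738,600),interpolation=cv2.INTER_CUBIC))
d=bot.get_image("wrist"); cv2.imwrite("pics/w8.png",d["pixels"])
E
```

```text
23.0333 [ 0.64851268 -0.16678632  0.05883736] F [-17.4   3.   16.5] 0.0131 ypr [-10.24   0.61   0.09] dock mm [ 2.06 -1.24] Fdock [-17.6  -0.1]
```

View pics/s8.png

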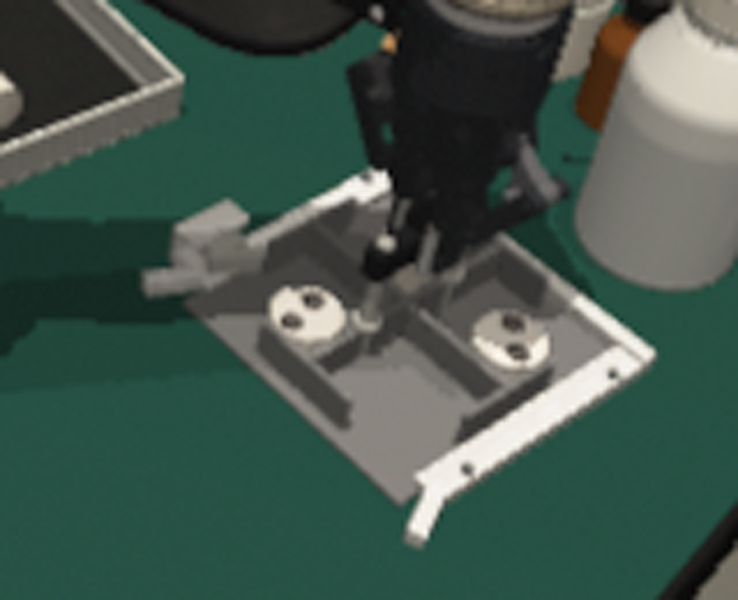

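View pics/w8.png

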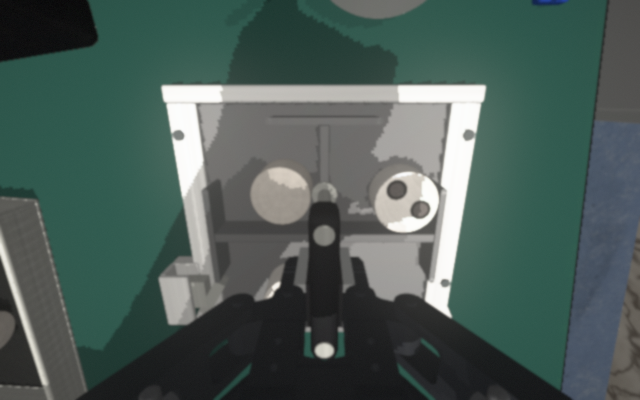

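The tray sits against the end stop (front flange under the stop at (325,95), both guides flush). Relieving the push and then pulling back lightly to test the catch.

Emit:
jog_arm(
  motion=[
    [[0, 0, -0.06, 0, 0, 0, 0], [0, -0.01, -0.06, 0, 0, 0, 0], [0, 0, -0.04, 0, 0, 0, 0], [0, 0, 0, 0, 0, 0, 0], [0, 0, 0, 0, 0, 0, 0]],
  ],
)

```text
t: 23.55
ee_pos: [0.6479, -0.1661, 0.0586]
tcp_rot: [0.542, 0.453, -0.542, 0.454]
ft_force: [-1.3, -1.4, 3.8]
grip_width: 0.0127
```

```bash
python3 st.py
```

```text
23.55 [ 0.64792873 -0.1660945   0.05860583] F [-1.3 -1.4  3.8] 0.0127 ypr [-10.19  -0.07  -0.05] dock mm [ 1.37 -0.66] Fdock [-1.  -1.6]
```

Emit:
jog_arm(
  motion=[
    [[0, 0, -0.05, 0, 0, 0, 0], [0, 0, -0.04, 0, 0, 0, 0], [0, 0, 0, 0, 0, 0, 0], [0, 0, 0, 0, 0, 0, 0]],
  ],
)

```text
t: 23.88
ee_pos: [0.6455, -0.165, 0.0586]
tcp_rot: [0.543, 0.452, -0.542, 0.455]
ft_force: [4.4, -2.6, 1.5]
grip_width: 0.0125
```

```bash
python3 st.py
```

```text
23.8833 [ 0.64550593 -0.16497178  0.05861087] F [ 4.4 -2.6  1.5] 0.0125 ypr [-10.19  -0.21  -0.03] dock mm [-1.22  0.01] Fdock [ 4.7 -1.7]
```

Emit:
jog_arm(
  motion=[
    [[0, 0, -0.04, 0, 0, 0, 0], [0, 0, -0.03, 0, 0, 0, 0], [0, 0, 0, 0, 0, 0, 0], [0, 0, 0, 0, 0, 0, 0]],
  ],
)

```text
t: 24.22
ee_pos: [0.6445, -0.1651, 0.0592]
tcp_rot: [0.544, 0.451, -0.541, 0.456]
ft_force: [8.1, -4.0, -0.7]
grip_width: 0.0125
```

```bash
python3 st.py
```

```text
24.2167 [ 0.64453739 -0.16513027  0.05916849] F [ 8.1 -4.  -0.7] 0.0125 ypr [-10.27  -0.47  -0.07] dock mm [-2.14 -0.31] Fdock [ 8.7 -2.5]
```

Pulling back meets 8.7 N with hardly any bench load, so the catch holds. Pushing home again, relaxing and letting go.

Emit:
jog_arm(
  motion=[
    [[0, 0, 0.08, 0, 0, 0, 0], [0, 0, 0.08, 0, 0, 0, 0], [0, 0.01, 0.04, 0, 0, 0, 0], [0, 0, 0, 0, 0, 0, 0], [0, 0, 0, 0, 0, 0, 0]],
  ],
)

```text
t: 24.63
ee_pos: [0.6456, -0.1652, 0.0586]
tcp_rot: [-0.541, -0.456, 0.544, -0.451]
ft_force: [-10.9, 2.6, 14.5]
grip_width: 0.0124
```

```bash
python3 st.py
```

```text
24.6333 [ 0.64555724 -0.1652347   0.0585929 ] F [-10.9   2.6  14.5] 0.0124 ypr [-10.23   0.42   0.12] dock mm [-1.12 -0.24] Fdock [-11.2   0.7]
```

Emit:
jog_arm(
  motion=[
    [[0, -0.02, 0.03, 0, 0, 0, 0], [0, 0, 0.03, 0, 0, 0, 0], [0, 0, 0, 0, 0, 0, 0], [0, 0, 0, 0, 0, 0, 0]],
  ],
)

```text
t: 24.97
ee_pos: [0.6481, -0.1654, 0.0586]
tcp_rot: [-0.541, -0.456, 0.544, -0.451]
ft_force: [-8.3, 1.6, 10.5]
grip_width: 0.0127
```

```bash
python3 st.py; python3 - <<'E'
from h import *
from station import bot
d=bot.get_image("wrist"); a=cv2.imread("pics/w8.png"); b=d["pixels"]; cv2.imwrite("pics/w9.png",b)
cv2.imwrite("pics/w89.png",np.vstack([cv2.resize(x[70:220,150:500],(700,300)) for x in (a,b)]))
E
```

```text
24.9667 [ 0.64806033 -0.16544786  0.0585962 ] F [-8.3  1.6 10.5] 0.0127 ypr [-10.19   0.41   0.1 ] dock mm [ 1.38 -0.  ] Fdock [-8.4  0.1]
```

View pics/w89.png

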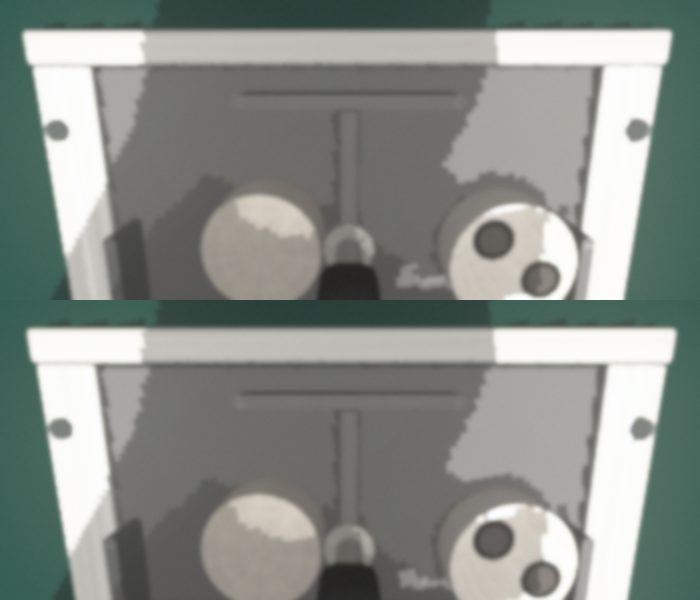

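It was only stick-slip. Now at 1.4 mm and moving; finishing the push.

Emit:
jog_arm(
  motion=[
    [[0, -0.01, 0.04, 0, 0, 0, 0], [0, 0, 0.05, 0, 0, 0, 0], [0, 0, 0, 0, 0, 0, 0], [0, 0, 0, 0, 0, 0, 0]],
  ],
)

```text
t: 25.35
ee_pos: [0.6487, -0.1656, 0.0589]
tcp_rot: [-0.54, -0.458, 0.545, -0.449]
ft_force: [-14.9, 4.0, 15.6]
grip_width: 0.0126
```

```bash
python3 st.py
```

```text
25.35 [ 0.64874965 -0.16559656  0.0589389 ] F [-14.9   4.   15.6] 0.0126 ypr [-10.19   0.78   0.18] dock mm [ 2.09 -0.03] Fdock [-15.4   1.3]
```

Hard home again at 2.09 mm. Easing the push off and opening.

Emit:
jog_arm(
  motion=[
    [[0, 0, -0.06, 0, 0, 0, 0], [0, 0, -0.05, 0, 0, 0, 0], [0, 0, 0, 0, 0, 0, 0], [0.5, 0, 0, 0, 0, 0, 0], [0.8, 0, 0, 0, 0, 0, 0], [0.8, 0, 0, 0, 0, 0, 0], [0.8, 0, 0, 0, 0, 0, 0], [0.8, 0, 0, 0, 0, 0, 0], [0.8, 0, 0, 0, 0, 0, 0]],
  ],
)

```text
t: 26.1
ee_pos: [0.6501, -0.1656, 0.0584]
tcp_rot: [-0.542, -0.454, 0.543, -0.453]
ft_force: [-0.0, 0.8, -0.3]
grip_width: 0.0684
```

```bash
python3 st.py
```

```text
26.1 [ 0.6501483  -0.1656344   0.05838209] F [-0.   0.8 -0.3] 0.0684 ypr [-1.016e+01  8.000e-02  1.000e-02] dock mm [3.47 0.18] Fdock [-0.2  0.8]
```

Open and free of contact. Retreating straight up, then back toward the robot to clear the view.

Emit:
jog_arm(
  motion=[
    [[0.8, -0.2, 0, 0, 0, 0, 0], [0.8, -0.5, 0, 0, 0, 0, 0], [0.8, -0.7, 0, 0, 0, 0, 0], [0.8, -0.7, 0, 0, 0, 0, 0], [0.8, -0.7, 0, 0, 0, 0, 0], [0.8, -0.7, 0, 0, 0, 0, 0], [0.8, -0.3, -0.5, 0, 0, 0, 0], [0.8, 0, -0.8, 0, 0, 0, 0], [0.8, 0, -0.8, 0, 0, 0, 0], [0.8, 0, -0.8, 0, 0, 0, 0]],
  ],
)

```text
t: 26.93
ee_pos: [0.5348, -0.1455, 0.2114]
tcp_rot: [-0.542, -0.454, 0.542, -0.453]
ft_force: [-0.8, 0.5, 0.2]
grip_width: 0.0681
```

Emit:
jog_arm(
  motion=[
    [[0.8, 0, -0.6, 0, 0, 0, 0], [0.8, 0, -0.3, 0, 0, 0, 0], [0.8, 0, 0, 0, 0, 0, 0], [0.8, 0, 0, 0, 0, 0, 0]],
  ],
)

```text
t: 27.27
ee_pos: [0.501, -0.139, 0.2116]
tcp_rot: [0.543, 0.454, -0.542, 0.454]
ft_force: [0.3, -0.9, -0.3]
grip_width: 0.0683
```

```bash
python3 st.py; python3 - <<'E'
from h import *
from station import bot
for n in("scene","top"):
    d=bot.get_image(n); np.savez(f"pics/{n}F.npz",**d); b=(slice(110,290),slice(230,480)) if n=="scene" else (slice(100,260),slice(200,440))
    cv2.imwrite(f"pics/{n}F.png",cv2.resize(d["pixels"][b],None,fx=3,fy=3,interpolation=cv2.INTER_CUBIC))
E
```

```text
27.2667 [ 0.50095076 -0.13895004  0.21162517] F [ 0.3 -0.9 -0.3] 0.0683 ypr [-10.18  -0.04   0.07] dock mm [-148.09    0.15] Fdock [ 0.5 -0.9]
```

View pics/sceneF.png

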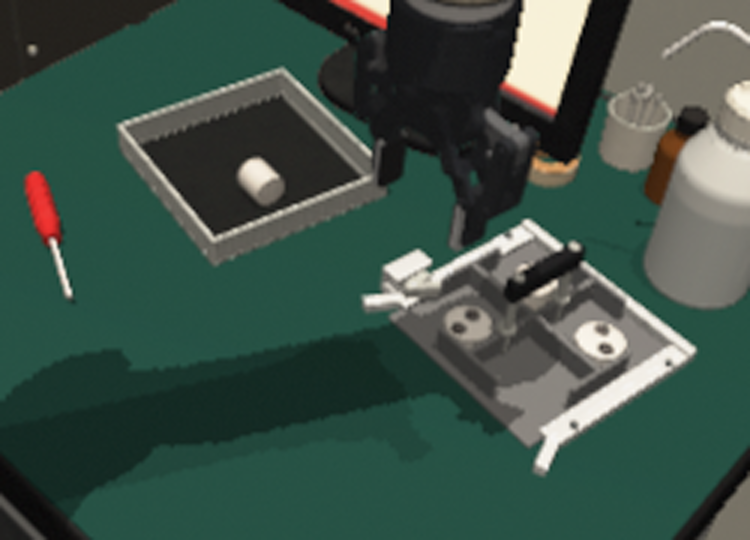

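View pics/topF.png

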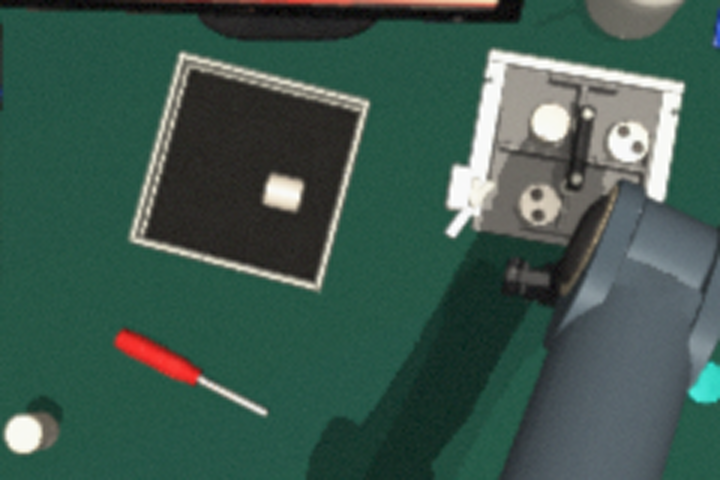

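```bash
python3 - <<'E'
from h import *
out=[]
for n,b in (("top",(slice(145,185),slice(340,390))),("scene",(slice(185,220),slice(345,400)))):
    out.append(np.hstack([cv2.resize(load(n+k)["pixels"][b],(380,290),interpolation=cv2.INTER_CUBIC) for k in "0F"]))
cv2.imwrite("pics/catch.png",np.vstack(out))
E
```

```text
(no output)
```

View pics/catch.png

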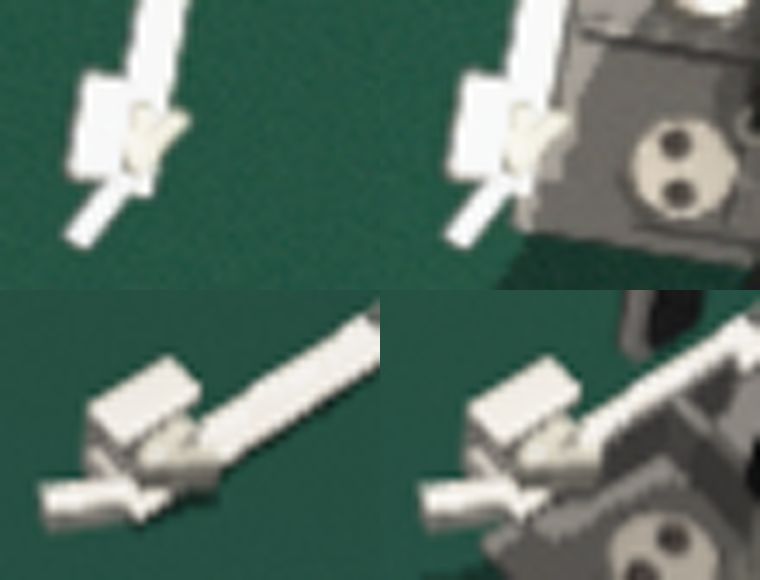

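Before and after, the nose tip sits at the same pixel (188 of 380 in the top crop, 218 in the scene crop), so the catch is sprung out behind the wall. Handing in.

```bash
python3 -c "
from station import bot
print(bot.job_done(), bot.read_state()['t'])"
```

```text
the job is handed in; nothing more can be done
the job is handed in; nothing more can be done
```

The job is handed in after about 27 s. The tall sample is in the pan, and the tray is home in the dock with the other three samples in it. I get no verdict back, so this rests on my last checks.

- **Tipping:** I carried the tray by its handle and tipped it on the tall sample's corner, about 26 mm above the bench, inside the pan. At 27.5° that sample alone slid out. It now lies on its side near the middle of the pan. Its speed was not measured.
- **Docking:** I levelled the tray, set it about 190 mm before home and slid it in until it met the end stop. The push rose to about 17 N while the side force dropped to zero.
- **Catch:** A light pull back was held at about 9 N. In the last pictures the catch nose sits exactly where it did when it was out.
- **Release:** The gripper is open and clear of everything, with wrist force under 1 N. The jar and screwdriver look unmoved.

Two readings disagreed along the way:
- **Dock position:** The top camera and the wrist camera differed by about 2 mm sideways on the dock's position. The end stop came about 2 mm farther in than I had estimated.
- **Re-seating:** After the pull test the tray stuck by friction about 3 mm short of home. A second push brought it back to the same stop position before I let go.

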